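# Break down the carton stack and stack the empty carrier board

## Task

Take the stack apart from the top down, keeping the cartons upright: stand each carton flat between the corner stops of the grey locating plate made for its size. Then put the emptied carrier board on the empty base board, so that its four pins drop into the sockets and it sits down flush.

Things in the scene. Friction and masses are not known exactly. Their poses are not given: they have to be found in the camera images.
- carton_small_center (a point): Centre (half-way up) of the small plain brown rigid closed cardboard carton, 70 long (x) x 44 wide (y) x 56 mm high (z, up), tape strip along its top; loose, 0.1 to 0.4 kg; it starts on top of the stack, on the medium carton. Grasp across the 44 mm width.
- carton_medium_center (a point): Centre (half-way up) of the medium plain brown rigid closed cardboard carton, 110 long (x) x 52 wide (y) x 58 mm high (z, up), tape strip along its top; loose, 0.1 to 0.4 kg; it starts between the large carton (below) and the small one (above). Grasp across the 52 mm width.
- carton_large_center (a point): Centre (half-way up) of the large plain brown rigid closed cardboard carton, 150 long (x) x 60 wide (y) x 60 mm high (z, up), tape strip along its top; loose, 0.1 to 0.4 kg; it starts on the carrier board, under the other two cartons. Grasp across the 60 mm width.
- plate_small_floor (a point): Locating plate for the small carton: fixed flat grey plate 106 (x) x 80 mm, 4 mm thick, with four L-shaped aluminium corner stops 8 mm above its upper face, 86 x 60 mm between them (carton plus 8 mm all round); open between the stops. Point: centre of its upper face, on which the carton stands, 4 mm over the bench; z up.
- plate_medium_floor (a point): Locating plate for the medium carton: fixed flat grey plate 146 (x) x 88 mm, 4 mm thick, with four L-shaped aluminium corner stops 8 mm above its upper face, 126 x 68 mm between them (carton plus 8 mm all round); open between the stops. Point: centre of its upper face, on which the carton stands, 4 mm over the bench; z up.
- plate_large_floor (a point): Locating plate for the large carton: fixed flat grey plate 186 (x) x 96 mm, 4 mm thick, with four L-shaped aluminium corner stops 8 mm above its upper face, 166 x 76 mm between them (carton plus 8 mm all round); open between the stops. Point: centre of its upper face, on which the carton stands, 4 mm over the bench; z up.
- carrier_center (a point): Loose plywood carrier board under the stack, 0.2-0.35 kg: 204 long (x), deck 22 mm thick; two end blocks 60 wide, 40 long, joined by a waist 44 wide, 124 long: grasp across it. Same either way round. Point: deck centre, 11 mm under its flat top, 11 over its flat underside. Four pins, 9 mm, tapered tips, at x +-82, y +-17, reach 14 mm below the underside; it stands on them at first, z up.
- base_top (a point): Fixed plywood base board, 204 mm long (x): two end blocks 60 wide, 40 long, 30 high, with four open round sockets, 15 mm across, 18 deep, bevelled mouths, at x +-82, y +-17, which take the carrier's pins; waist between only 30 wide, 22 high. Point: centre at the height of the blocks' tops, 30 mm over the bench; the seated carrier's underside lies flat on these tops. z up.

How it is judged:
By the outcome, as a careful person would: the job done as asked, in the order asked, and still so for the second after the job is handed in, with the robot touching nothing.
It also fails if it takes over 109 s, if anything falls off the work surface, if the arm or the gripper's body presses on something with over 40 N, if the wrist force passes 120 N, or if a joint passes its speed limit or range.

## Robot

A 6-joint arm with a two-finger parallel gripper is mounted at the origin on a cart in front of the work surface, level with it; the furniture and walls round the work are solid. World frame = base frame: x ahead of the robot, y to its left, z up, the work surface at z = 0. Lengths are in m, angles in degrees, forces in N, time in s.
With the tool pointing down it reaches from about 0.25 to 0.8 m from the base axis. Payload 3.9 kg.
Tool frame: the origin (TCP) lies at the centre of the arm's flange, where the gripper is bolted on; the fingertips stand 173 mm ahead of it and the grasp point (between the pads) lies 155 mm ahead of it; z points along the fingers, y is the direction in which the jaws open and shut (so a half turn about z gives the same grasp; the last joint's range is limited). The gripper opens to 85 mm and grips with 20 to 120 N. Pads are 22 mm wide; open, the fingers measure 114 mm over their backs; the gripper's body (76 mm by 85 mm) begins 54 mm behind the grasp point. The pads swing forward as they close: fully open they stand 13 mm farther back than shut.
Start: joints at [-65.031, 14.897, -7.913, 67.191, 0, 90], TCP at [0.222, -0.476, 0.405] pointing down, gripper open.
Joint ranges: [-159.42, 159.42], [-47.68, 98.78], [-73.54, 78.23], [-108.79, 121.32], [-90, 84.71], [-180, 180]. Speed limits (degrees/s): [147.25, 147.25, 180, 180, 180, 180].

## Interface

Orientations are given as a 3x3 rotation matrix whose columns are the frame's x, y, z axes.
In Python, from plant import ctrl gives the robot as it stands.
- The arm moves only by the tool play_rows, never from a script. Its argument "series" is a list of rows, each a list of 5 numbers: the opening, from -1 (shut) to 1 (fully open), then the shift along the tool's x, y, z in mm, then the turn about the tool's z in degrees. In form: [[jaw, tx, ty, tz, twist], ...]. A call has 1 to 5 rows; each row shifts and turns the commanded pose from where the row before left it, along the tool's axes as they then stand; what a row does not reach is not made up. A row lasts 1/12 s, in which the tool goes at most 41.7 mm and 7.16 degrees, less where a joint would pass 70% of its speed; a pose out of reach is approached as far as the arm can. A call with a gripper value outside its range is refused whole. The fingers move at their own pace and stop on an object; "force" is the grip in N (left out, the last holds). Time passes only in rows, so rows that do not move let the fingers close. It gives the time, the measured TCP pose, the force and the opening at its end, in the units of the state.
- ctrl.sense(): the state, without advancing time (a new reading comes with each control period).
- ctrl.get_image(name): name is "side" or "top"; returns a dict with "frame" (384x512x3 uint8, red, green, blue), "mtx" (3x3 intrinsics, pixels), "cam_to_world" (4x4, takes a point from camera to world coordinates). Camera axes: x right, y up, looking along -z (the intrinsics and any distortion apply to the point x, -y, -z); pixel columns grow to the right and rows downward; lengths in m; the calibration is good to about 2 mm. A picture is of the moment at which its call begins. There is no depth.
- ctrl.close_job(): hands the job in, once; it reports no verdict.
The state is a dict: "clock": time; "qpos": joint angles; "qd": joint speeds; "tau": joint torques, N m; "position": TCP position; "orientation": TCP orientation; "force": force on the tool from outside, world axes, zero at the start; "torque": the same for the moment, N m; "width": opening from 0.0 (shut) to 1.0 (fully open).
Only numpy, scipy, OpenCV 4.12 (cv2) and the standard library are available. Lean on these libraries where they do the work, as an engineer would, in place of code of your own. Each camera call takes 0.05 s, during which the arm holds its last target.

## Working session

There is one attempt and no reset: what is moved stays moved. The work goes in short steps, Python scripts to look and compute and a tool call to move; the robot and the scene stay as the last step left them, time stands still between calls to the robot, and variables do not carry over. Pictures are saved under pics/ and viewed, and the job is handed in when it is done.

Besides the shell and the picture viewer there is one more tool, called after "Request:" as a command line: name --pt "numbers of a row" for each row, then --argument value for the rest. play_rows: Moves the arm, as the interface text tells. Its arguments: {"type":"object","properties":{"series":{"type":"array","items":{"type":"array","items":{"type":"number"}}},"force":{"type":"number"}},"required":["series"]}

```bash
ls; mkdir -p pics
python3 - <<'E'
from plant import ctrl
import cv2
s=ctrl.sense()
for k in s: print(k,s[k])
for n in("side","top"):
    d=ctrl.get_image(n); cv2.imwrite(f"pics/{n}0.png",d["frame"][:,:,::-1]); print(n,d["mtx"],d["cam_to_world"],[k for k in d])
E
```

```text
pics
clock 0.0
qpos [-6.50301304e+01  1.49346270e+01 -7.98558289e+00  6.71909284e+01
  7.97778830e-04  9.00019831e+01]
qd [-0.01853543 -0.11402101 -0.03484631  0.04804695  0.04805519  0.01665297]
tau [ 1.12265498e-04 -4.05678606e+01  2.53923154e+01  1.86976074e-02
  1.67915905e-04 -5.71618806e-07]
position [ 0.22147904 -0.47561134  0.40387587]
orientation [[ 9.06544527e-01  4.22109429e-01 -8.06217803e-04]
 [ 4.22110198e-01 -9.06542811e-01  1.76429998e-03]
 [ 1.38567055e-05 -1.93972925e-03 -9.99998119e-01]]
force [-0.077141    0.31853847  0.11222209]
torque [ 0.0420831  -0.05051049  0.03313078]
width 1.0015118612820177
side [[433.73267587   0.         258.29029069]
 [  0.         433.73267587 183.8961858 ]
 [  0.           0.           1.        ]] [[-0.99458274  0.06564886 -0.08059406  0.4317536 ]
 [-0.1008743  -0.4224117   0.90077341  1.3787718 ]
 [ 0.02509087  0.90402355  0.42674567  0.79327136]
 [ 0.          0.          0.          1.        ]] ['frame', 'mtx', 'cam_to_world']
top [[353.74486469   0.         256.95282408]
 [  0.         353.74486469 195.45457871]
 [  0.           0.           1.        ]] [[ 0.01245206  0.99474111 -0.10166156  0.41973479]
 [-0.9998952   0.01313802  0.00608065  0.00479875]
 [ 0.0073843   0.10157519  0.99480046  1.17344825]
 [ 0.          0.          0.          1.        ]] ['frame', 'mtx', 'cam_to_world']
```

View pics/side0.png

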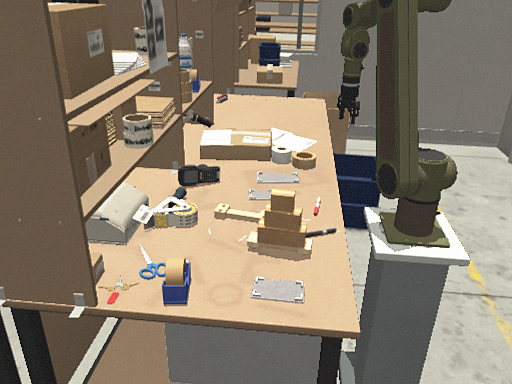

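View pics/top0.png

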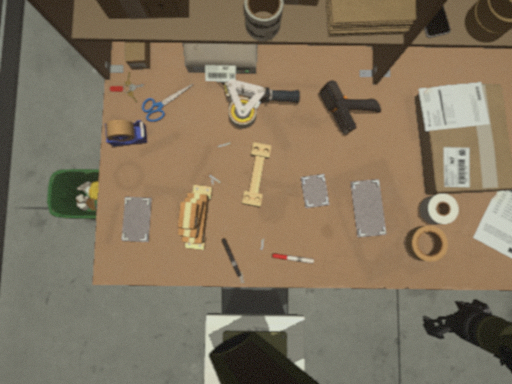

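```bash
cat > h.py <<'E'
import numpy as np, cv2
from plant import ctrl
def grab(n,name=None):
    d=ctrl.get_image(n)
    if name: cv2.imwrite(f"pics/{name}.png",d["frame"][:,:,::-1])
    return d
def ray(d,u,v,z):
    K=d["mtx"];T=np.asarray(d["cam_to_world"])
    r=np.linalg.inv(K)@np.array([u,v,1.]); r=T[:3,:3]@np.array([r[0],-r[1],-r[2]])
    o=T[:3,3]; return o+r*(z-o[2])/r[2]
def proj(d,p):
    T=np.asarray(d["cam_to_world"]);c=T[:3,:3].T@(np.asarray(p)-T[:3,3]); q=d["mtx"]@np.array([c[0],-c[1],-c[2]]); return q[:2]/q[2]
def crop(d,name,x0,y0,x1,y1,s):
    im=d["frame"][y0:y1,x0:x1,::-1]
    cv2.imwrite(f"pics/{name}.png",cv2.resize(im,None,fx=s,fy=s,interpolation=cv2.INTER_CUBIC))
E
python3 - <<'E'
from h import *
import pickle
d=grab("top");e=grab("side")
pickle.dump((d,e),open("f0.pkl","wb"))
crop(d,"t1",100,130,290,260,4)
crop(d,"t2",290,160,400,250,6)
crop(e,"s1",200,160,350,310,4)
E
```

```text
(no output)
```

View pics/t1.png

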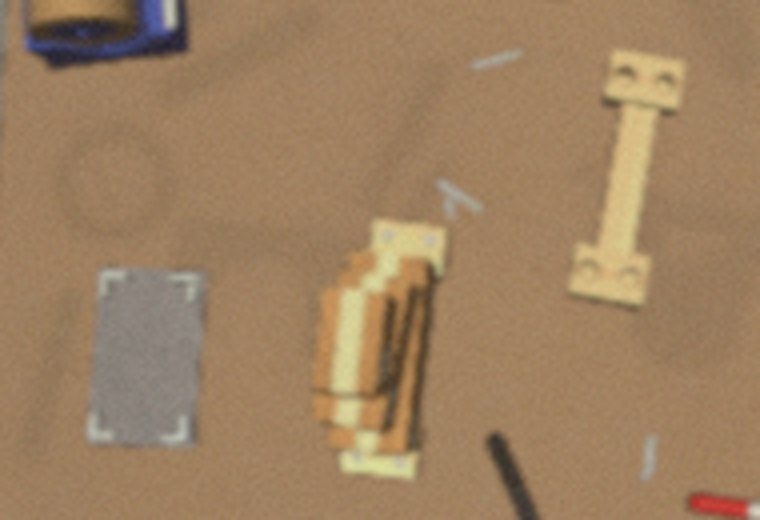

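View pics/t2.png

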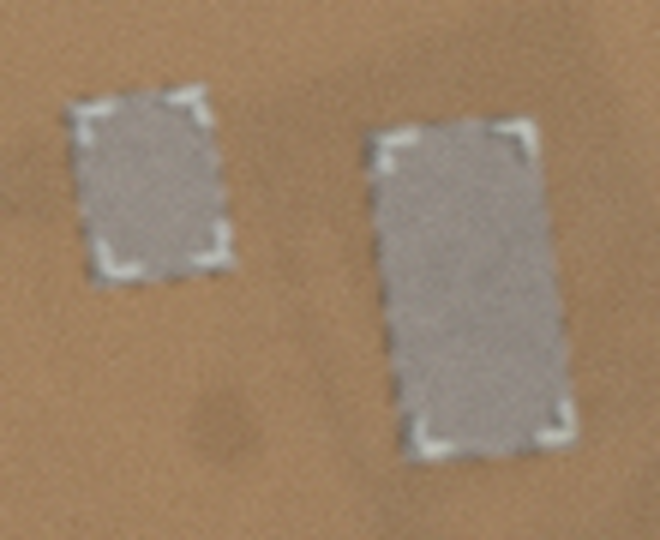

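View pics/s1.png

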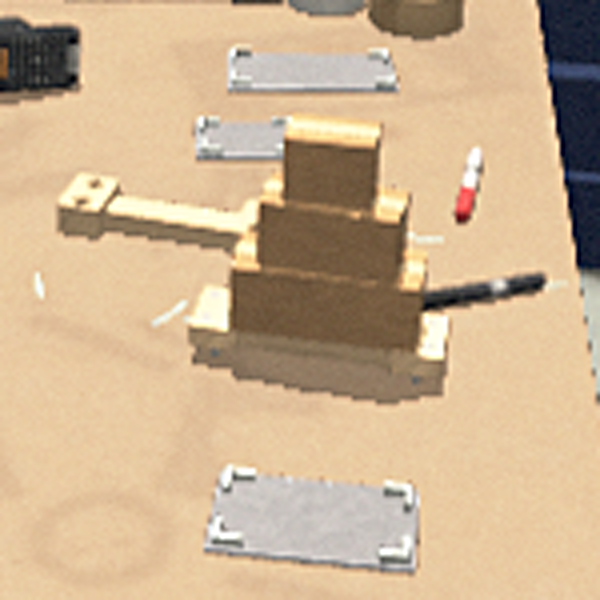

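```bash
cat >> h.py <<'E'
def wrect(d,mask,box,z,minA=60):
    x0,y0,x1,y1=box; m=np.zeros_like(mask); m[y0:y1,x0:x1]=mask[y0:y1,x0:x1]
    m=cv2.morphologyEx(m,cv2.MORPH_CLOSE,np.ones((3,3),np.uint8))
    cs,_=cv2.findContours(m,cv2.RETR_EXTERNAL,cv2.CHAIN_APPROX_NONE)
    out=[]
    for c in cs:
        if cv2.contourArea(c)<minA: continue
        w=np.array([ray(d,p[0][0],p[0][1],z)[:2]*1000 for p in c],np.float32)
        (c0,sz,a)=cv2.minAreaRect(w)
        if sz[0]<sz[1]: sz=sz[::-1]; a+=90
        a=(a+90)%180-90
        out.append((np.round(c0,1),np.round(sz,1),round(a,1)))
    return out
E
python3 - <<'E'
from h import *
import pickle
d,e=pickle.load(open("f0.pkl","rb"))
for nm,I,boxes in(("top",d,[(115,185,160,250),(295,165,335,215),(345,170,392,245)]),("side",e,[(240,270,320,310),(240,180,285,205),(250,165,310,188)])):
    hsv=cv2.cvtColor(I["frame"],cv2.COLOR_RGB2HSV)
    m=((hsv[...,1]<62)*255).astype(np.uint8)
    cv2.imwrite(f"pics/m_{nm}.png",m)
    for b in boxes: print(nm,wrect(I,m,b,0.004))
hsv=cv2.cvtColor(d["frame"],cv2.COLOR_RGB2HSV)
for (u,v) in [(257,180),(137,219),(200,190),(187,215),(182,215),(150,200),(199,215)]: print((u,v),hsv[v,u],d["frame"][v,u])
E
```

```text
top [(array([456.9, 394.5]), array([145.3,  89.1]), -1.9)]
top [(array([ 558.6, -194.2]), array([105.1,  81.3]), 9.0)]
top [(array([ 503.8, -371.4]), array([185.7,  97.4]), 6.5)]
side [(array([455.1, 394.5]), array([145.6,  97.6]), -1.3)]
side [(array([ 538.9, -197.5]), array([150.1,  90.8]), 8.6)]
side [(array([ 504.6, -375.6]), array([183.1, 119.1]), 7.0)]
(257, 180) [ 22  94 218] [218 197 138]
(137, 219) [ 16  31 142] [142 134 125]
(200, 190) [ 25  86 214] [214 201 142]
(187, 215) [ 26  74 217] [217 209 154]
(182, 215) [ 16 137 190] [190 141  88]
(150, 200) [ 16  38 142] [142 132 121]
(199, 215) [ 16 156 118] [118  84  46]
```

Run:
```python
from h import *
import pickle
d,e=pickle.load(open("f0.pkl","rb"))
crop(d,"t3",225,130,285,215,8)
crop(d,"t4",170,180,220,255,8)
crop(e,"s2",205,195,270,230,10)
hsv=cv2.cvtColor(d["frame"],cv2.COLOR_RGB2HSV)
m=((hsv[...,1]<120)&(hsv[...,2]>180)*1).astype(np.uint8)*255
print("base whole",wrect(d,m,(235,135,280,215),0.03))
print("base top end",wrect(d,m,(235,135,280,156),0.03))
print("base bot end",wrect(d,m,(235,192,280,215),0.03))
print("yellow stack",wrect(d,m,(170,180,220,255),0.036,5))
cv2.imwrite("pics/mm.png",cv2.resize(m[130:260,170:290],None,fx=5,fy=5,interpolation=cv2.INTER_NEAREST))
```

```text
base whole [(array([6.096e+02, 5.000e-01]), array([203.6,  62.1]), -9.9)]
base top end [(array([689.6, -13.3]), array([62.1, 41.1]), 80.3)]
base bot end [(array([530. ,  13.7]), array([60.4, 42.2]), 79.4)]
yellow stack [(array([466.7, 196.5]), array([202.4,  77.5]), -6.0)]
```

View pics/t4.png

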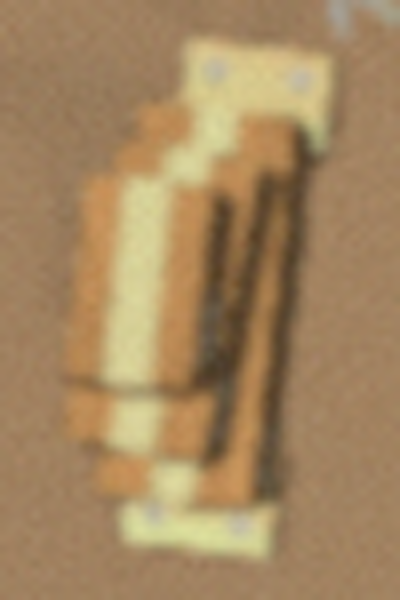

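View pics/mm.png

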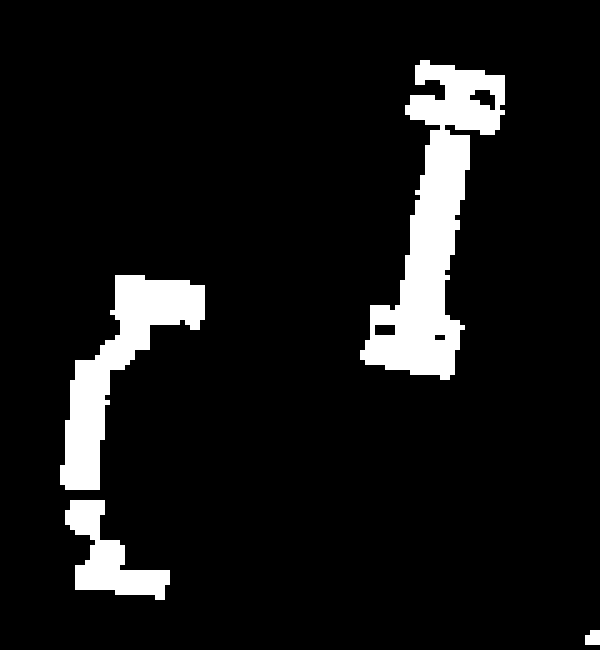

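View pics/t3.png

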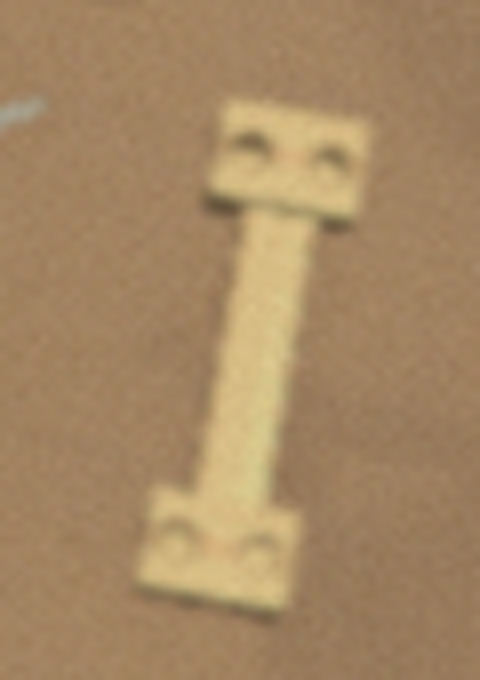

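Run:
```python
from h import *
import pickle
d,e=pickle.load(open("f0.pkl","rb"))
def T(pts,z):
    w=np.array([ray(d,170+u/8,180+v/8,z)*1000 for u,v in pts]); 
    print(np.round(w[:,:2],1).tolist(),"mean",np.round(w.mean(0)[:2],1)); return w
def S(pts,z):
    w=np.array([ray(e,200+u/4,160+v/4,z)*1000 for u,v in pts]); 
    print("side",np.round(w[:,:2],1).tolist(),"mean",np.round(w.mean(0)[:2],1)); return w
def ang(a,b): print("ang",np.degrees(np.arctan2(a[1]-b[1],a[0]-b[0])))
w=T([(85,175),(222,188),(205,390),(65,378)],.21);ang(w[0]+w[1],w[2]+w[3])
w=S([(290,117),(382,123),(378,144),(285,137)],.21);ang(w[0]+w[3],w[1]+w[2])
print("med"); w=T([(120,150),(66,438),(208,460)],.154);ang(w[0],w[1])
w=S([(408,195),(403,220),(260,207),(266,180)],.154);ang(w[3]+w[2],w[1]+w[0])
print("large"); w=T([(137,105),(300,120),(277,500),(100,490)],.096);ang(w[0]+w[1],w[2]+w[3])
w=S([(426,257),(422,290),(232,268),(240,240)],.096);ang(w[3]+w[2],w[1]+w[0])
print("carrier"); w=T([(215,70),(302,78),(155,513),(240,525)],.036);ang(w[0]+w[1],w[2]+w[3])
s=ctrl.sense();print(s["clock"])
```

```text
[[497.8, 206.9], [494.0, 160.1], [425.4, 163.9], [428.8, 211.3]] mean [461.5 185.6]
ang -3.3765625868798486
side [[494.7, 179.3], [424.1, 179.0], [426.2, 215.3], [496.0, 214.1]] mean [460.3 196.9]
ang -0.3674321551400212
med
[[511.6, 206.4], [408.0, 222.2], [400.8, 171.3]] mean [440.1 200. ]
ang -8.699505360762886
side [[400.3, 187.9], [403.7, 228.2], [512.2, 223.8], [511.4, 179.6]] mean [456.9 204.9]
ang -3.3137867717631306
large
[[534.2, 211.9], [529.2, 149.5], [385.1, 154.3], [388.0, 221.1]] mean [459.1 184.2]
ang -2.763940355029165
side [[382.3, 181.1], [385.3, 231.4], [532.6, 219.7], [530.7, 175.7]] mean [457.7 202. ]
ang -3.313048248789521
carrier
[[555.2, 192.4], [552.4, 157.2], [377.4, 211.0], [373.1, 177.1]] mean [464.5 184.4]
ang -6.145928078814665
0.2
```

```bash
cat >> h.py <<'E'
def boxpts(c,yaw,L,W,z):
    a=np.radians(yaw);R=np.array([[np.cos(a),-np.sin(a)],[np.sin(a),np.cos(a)]])
    return [np.r_[R@np.array([sx*L/2,sy*W/2])+np.array(c),z]/1000 for sx,sy in((1,1),(1,-1),(-1,-1),(-1,1))]
def draw(d,name,boxes,x0,y0,x1,y1,s):
    im=cv2.resize(d["frame"][y0:y1,x0:x1,::-1],None,fx=s,fy=s,interpolation=cv2.INTER_CUBIC)
    for (c,yaw,L,W,z) in boxes:
        p=np.array([(proj(d,q)+.5-np.array([x0,y0]))*s for q in boxpts(c,yaw,L,W,z)])
        cv2.polylines(im,[np.round(p).astype(np.int32)],True,(255,0,255),1)
    cv2.imwrite(f"pics/{name}.png",im)
E
python3 - <<'E'
from h import *
import pickle
d,e=pickle.load(open("f0.pkl","rb"))
B=[((461.5,185.6),-3.4,70,44,210),((456,195),-7,110,52,154),((459.5,187),-3,150,60,96),((464.5,184.4),-6.1,204,60,36),((464.5,184.4),-6.1,204,60,14),((610,.4),-9.7,204,60,30),((456.5,394.5),-1.7,146,88,4),((558.6,-194.2),9,106,80,4),((504,-372.5),6.7,186,96,4)]
draw(d,"dt",B,100,130,290,260,4)
draw(e,"ds",B,200,160,350,310,4)
E
```

```text
(no output)
```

View pics/dt.png

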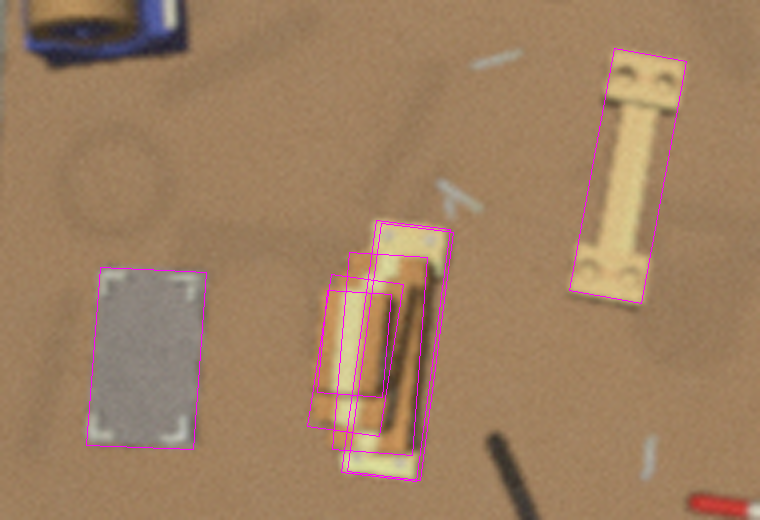

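View pics/ds.png

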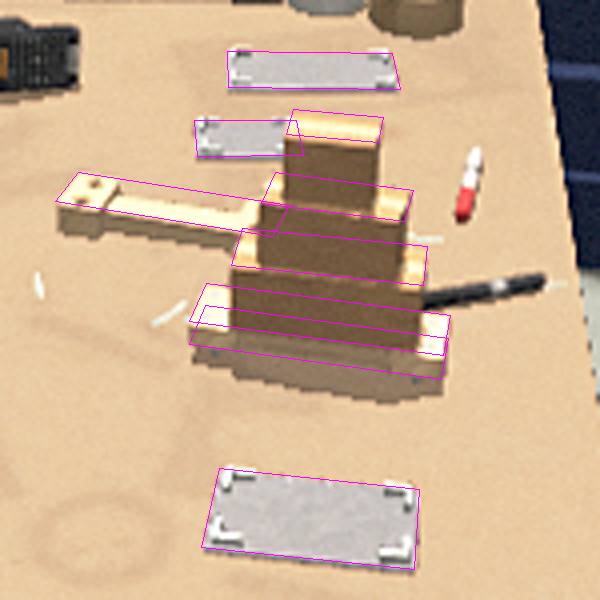

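```bash
cat > plan.py <<'E'
import numpy as np,sys,json
from plant import ctrl
def plan(x,y,z,yaw,jaw,step=36,dang=7,ramp=True):
    """TCP target mm, yaw deg of tool x. tool z down."""
    s=ctrl.sense(); p=np.array(s["position"])*1000; R=np.array(s["orientation"])
    y0=np.degrees(np.arctan2(R[1,0],R[0,0])); d=(yaw-y0)
    if not (-185<d<185): d=(d+180)%360-180
    D=np.array([x,y,z])-p; n=max(1,int(np.ceil(max(np.linalg.norm(D)/step,abs(d)/dang))))
    w=np.ones(n)
    if ramp and n>4: w[0]=w[-1]=.4; w[1]=w[-2]=.8; 
    n_f=np.cumsum(w)/w.sum()
    if ramp and n>4:
        # keep below caps
        while max(np.linalg.norm(D)*max(w)/w.sum()/(step+2),abs(d)*max(w)/w.sum()/7.1)>1:
            w=np.insert(w,2,1.); n_f=np.cumsum(w)/w.sum()
    P=p.copy();Y=y0;rows=[]
    for f in n_f:
        T=p+D*f;a=np.radians(Y)
        Rt=np.array([[np.cos(a),np.sin(a),0],[np.sin(a),-np.cos(a),0],[0,0,-1]])
        t=np.round(Rt.T@(T-P)); tw=np.round(Y-(y0+d*f))
        P=P+Rt@t; Y-=tw
        rows.append([jaw]+[int(v) for v in t]+[int(tw)])
    print("from",np.round(p,1),round(y0,2),"to",np.round(P,1),round(Y,2),"n",len(rows))
    for i in range(0,len(rows),5): print(json.dumps(rows[i:i+5]))
def st():
    s=ctrl.sense();R=s["orientation"]
    print(round(s["clock"],2),np.round(np.array(s["position"])*1000,1),"yaw",round(float(np.degrees(np.arctan2(R[1,0],R[0,0]))),2),"tilt",np.round(np.degrees(R[:2,2]),2),"F",np.round(s["force"],1),"w",round(s["width"],3),"q6",np.round(s["qpos"][5],1))
if __name__=="__main__":
    st(); a=[float(v) for v in sys.argv[1:]]
    if a: plan(*a[:5],*(a[5:6]))
E
python3 plan.py 461 187 425 176.6 1
```

```text
0.2 [ 221.5 -475.8  404.2] yaw 24.97 tilt [-0.03  0.06] F [ 0.3 -0.  -0.2] w 0.999 q6 90.0
from [ 221.5 -475.8  404.2] 24.97 to [461.2 187.5 425.2] 176.97 n 23
[[1.0, 9, -9, 0, -3], [1.0, 20, -18, -1, -6], [1.0, 26, -19, -1, -7], [1.0, 29, -16, -1, -7], [1.0, 31, -13, -1, -7]]
[[1.0, 32, -8, -1, -7], [1.0, 32, -5, -1, -7], [1.0, 33, -1, -1, -7], [1.0, 33, 3, -1, -7], [1.0, 32, 8, -1, -7]]
[[1.0, 31, 11, -1, -7], [1.0, 29, 15, -1, -7], [1.0, 28, 18, -1, -7], [1.0, 25, 22, -1, -8], [1.0, 21, 24, -1, -7]]
[[1.0, 19, 28, -1, -7], [1.0, 15, 29, -1, -7], [1.0, 11, 31, -1, -7], [1.0, 8, 32, -1, -7], [1.0, 3, 33, -1, -7]]
[[1.0, 0, 33, -1, -7], [1.0, -4, 26, 0, -6], [1.0, -3, 13, -1, -3]]
```

Request:
play_rows --pt "1.0 9 -9 0 -3" --pt "1.0 20 -18 -1 -6" --pt "1.0 26 -19 -1 -7" --pt "1.0 29 -16 -1 -7" --pt "1.0 31 -13 -1 -7" --force 40

```text
clock: 0.62
position: [0.2688, -0.3444, 0.4085]
orientation: [[0.57, 0.822, -0.0], [0.822, -0.57, 0.0], [0.0, -0.0, -1.0]]
force: [1.0, 0.2, 0.6]
width: 1.001
```

Request:
play_rows --pt "1.0 32 -8 -1 -7" --pt "1.0 32 -5 -1 -7" --pt "1.0 33 -1 -1 -7" --pt "1.0 33 3 -1 -7" --pt "1.0 32 8 -1 -7"

```text
clock: 1.03
position: [0.3246, -0.1893, 0.4137]
orientation: [[-0.005, 1.0, 0.0], [1.0, 0.005, 0.0], [0.0, 0.0, -1.0]]
force: [0.4, -0.3, -0.8]
width: 0.998
```

Request:
play_rows --pt "1.0 31 11 -1 -7" --pt "1.0 29 15 -1 -7" --pt "1.0 28 18 -1 -7" --pt "1.0 25 22 -1 -7" --pt "1.0 21 24 -1 -7"

```text
clock: 1.45
position: [0.3808, -0.0351, 0.4188]
orientation: [[-0.578, 0.816, 0.0], [0.816, 0.578, -0.0], [-0.0, 0.0, -1.0]]
force: [1.0, 0.4, 0.3]
width: 1.001
```

```bash
python3 plan.py 461 187 425 176.6 1
```

```text
1.45 [380.8 -35.1 418.8] yaw 125.33 tilt [ 0.01 -0.  ] F [1.  0.4 0.3] w 1.001 q6 49.4
from [380.8 -35.1 418.8] 125.33 to [461.1 186.9 424.8] 176.33 n 9
[[1.0, 7, 10, 0, -3], [1.0, 14, 22, -1, -5], [1.0, 14, 29, -1, -7], [1.0, 11, 30, -1, -7], [1.0, 7, 31, -1, -7]]
[[1.0, 3, 32, 0, -7], [1.0, 0, 31, -1, -7], [1.0, -4, 26, -1, -5], [1.0, -3, 12, 0, -3]]
```

Request:
play_rows --pt "1.0 7 10 0 -3" --pt "1.0 14 22 -1 -5" --pt "1.0 14 29 -1 -7" --pt "1.0 11 30 -1 -7" --pt "1.0 7 31 -1 -7"

```text
clock: 1.87
position: [0.4274, 0.0906, 0.4227]
orientation: [[-0.901, 0.433, 0.0], [0.433, 0.901, -0.0], [-0.0, -0.0, -1.0]]
force: [0.4, -0.8, -0.9]
width: 1.0
```

Request:
play_rows --pt "1.0 3 32 0 -7" --pt "1.0 0 31 -1 -7" --pt "1.0 -4 26 -1 -5" --pt "1.0 -3 12 0 -3"

```text
clock: 2.2
position: [0.4635, 0.1874, 0.4245]
orientation: [[-0.998, 0.064, 0.001], [0.064, 0.998, 0.001], [-0.001, 0.001, -1.0]]
force: [0.7, -0.4, -0.2]
width: 0.998
```

```bash
python3 plan.py 461 187 425 176.6 1
python3 - <<'E'
from h import *
d=grab("top");e=grab("side")
crop(d,"t5",140,150,260,260,5)
crop(e,"s5",210,110,350,270,4)
E
```

```text
2.2 [463.5 187.4 424.5] yaw 176.34 tilt [0.04 0.07] F [ 0.7 -0.4 -0.2] w 0.998 q6 25.7
from [463.5 187.4 424.5] 176.34 to [461.5 186.6 425.5] 176.34 n 1
[[1.0, 2, -1, -1, 0]]
```

View pics/s5.png

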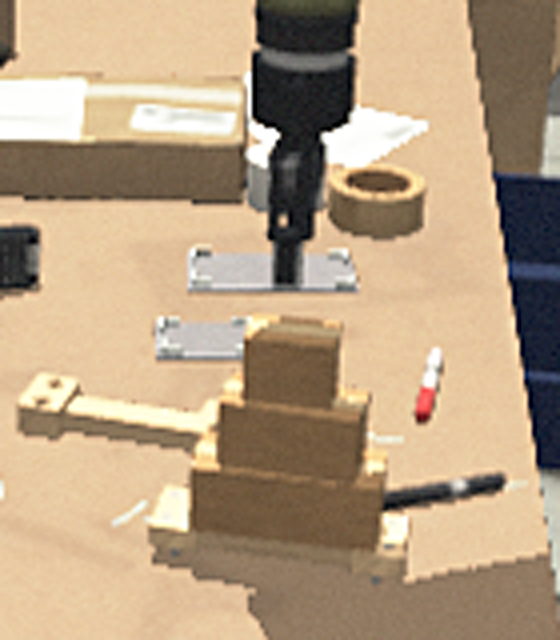

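Request:
play_rows --pt "1.0 1 0 25 0" --pt "1.0 0 0 30 0" --pt "1.0 0 0 20 0" --pt "1.0 0 0 10 0" --pt "1.0 0 0 0 0"

```text
clock: 2.72
position: [0.4598, 0.1833, 0.337]
orientation: [[-0.997, 0.072, -0.006], [0.072, 0.997, -0.003], [0.006, -0.003, -1.0]]
force: [-0.8, 0.3, 0.3]
width: 1.0
```

Request:
play_rows --pt "-1.0 0 0 0 0" --pt "-1.0 0 0 0 0" --pt "-1.0 0 0 0 0" --pt "-1.0 0 0 0 0" --pt "-1.0 0 0 0 0"

```text
clock: 3.13
position: [0.4622, 0.1847, 0.341]
orientation: [[-0.998, 0.071, 0.003], [0.071, 0.998, 0.0], [-0.003, 0.001, -1.0]]
force: [0.5, -0.9, 3.9]
width: 0.511
```

Request:
play_rows --pt "-1.0 0 0 0 0" --pt "-1.0 0 0 0 0" --pt "-1.0 0 0 0 0"

```text
clock: 3.38
position: [0.4622, 0.1847, 0.341]
orientation: [[-0.998, 0.07, 0.003], [0.07, 0.998, 0.0], [-0.003, 0.0, -1.0]]
force: [1.0, -1.6, 6.6]
width: 0.509
```

```bash
python3 plan.py
python3 - <<'E'
from h import *
e=grab("side")
crop(e,"s6",210,110,350,270,4)
E
```

```text
3.38 [462.2 184.7 341. ] yaw 175.96 tilt [0.17 0.01] F [ 1.  -1.6  6.6] w 0.509 q6 25.8
```

View pics/s6.png

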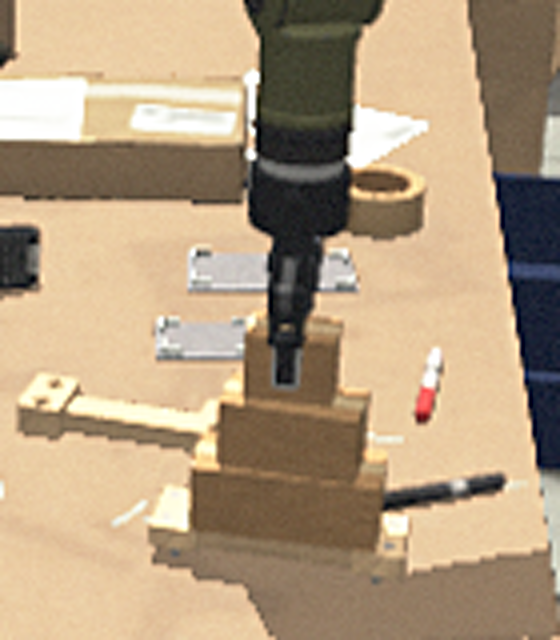

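Request:
play_rows --pt "-1.0 0 0 -10 0" --pt "-1.0 0 0 -20 0" --pt "-1.0 0 0 -20 0" --pt "-1.0 0 0 -10 0"

```text
clock: 3.77
position: [0.4617, 0.1847, 0.4014]
orientation: [[-0.998, 0.07, 0.001], [0.07, 0.998, 0.0], [-0.001, 0.001, -1.0]]
force: [-0.2, 0.7, -2.2]
width: 0.512
```

```bash
python3 plan.py 559.5 -194 290 189 -1 28
```

```text
3.77 [461.7 184.7 401.4] yaw 175.97 tilt [0.08 0.03] F [-0.2  0.7 -2.2] w 0.512 q6 25.8
from [461.7 184.7 401.4] 175.97 to [ 559.6 -193.8  290.4] 188.97 n 16
[[-1.0, -3, -10, 3, 0], [-1.0, -7, -21, 6, -1], [-1.0, -9, -26, 8, -1], [-1.0, -7, -26, 8, -1], [-1.0, -8, -26, 8, -1]]
[[-1.0, -6, -26, 7, -1], [-1.0, -7, -27, 8, -1], [-1.0, -6, -26, 8, -1], [-1.0, -5, -27, 7, 0], [-1.0, -5, -26, 8, -1]]
[[-1.0, -5, -27, 8, -1], [-1.0, -5, -27, 8, -1], [-1.0, -4, -27, 7, -1], [-1.0, -3, -27, 8, -1], [-1.0, -3, -21, 6, -1]]
[[-1.0, -1, -11, 3, 0]]
```

Request:
play_rows --pt "-1.0 -3 -10 3 0" --pt "-1.0 -7 -21 6 -1" --pt "-1.0 -9 -26 8 -1" --pt "-1.0 -7 -26 8 -1" --pt "-1.0 -8 -26 8 -1"

```text
clock: 4.18
position: [0.4899, 0.0725, 0.3649]
orientation: [[-1.0, -0.001, -0.002], [-0.001, 1.0, -0.001], [0.002, -0.001, -1.0]]
force: [-0.3, -0.1, -2.2]
width: 0.511
```

Request:
play_rows --pt "-1.0 -6 -26 7 -1" --pt "-1.0 -7 -27 8 -1" --pt "-1.0 -6 -26 8 -1" --pt "-1.0 -5 -27 7 0" --pt "-1.0 -5 -26 8 -1"

```text
clock: 4.6
position: [0.5229, -0.0589, 0.3269]
orientation: [[-0.998, -0.069, -0.002], [-0.069, 0.998, -0.0], [0.002, -0.0, -1.0]]
force: [-0.2, 0.4, -1.3]
width: 0.511
```

Request:
play_rows --pt "-1.0 -5 -27 8 -1" --pt "-1.0 -5 -27 8 -1" --pt "-1.0 -4 -27 7 -1" --pt "-1.0 -3 -27 8 -1" --pt "-1.0 -3 -21 6 -1"

```text
clock: 5.02
position: [0.5557, -0.1857, 0.2893]
orientation: [[-0.988, -0.155, -0.003], [-0.155, 0.988, -0.0], [0.003, 0.0, -1.0]]
force: [-0.0, 0.8, -0.8]
width: 0.511
```

Request:
play_rows --pt "-1.0 -1 -11 3 0" --pt "-1.0 0 0 0 0"

```text
clock: 5.18
position: [0.5588, -0.1961, 0.2866]
orientation: [[-0.988, -0.152, -0.003], [-0.152, 0.988, 0.0], [0.003, 0.001, -1.0]]
force: [0.3, 0.2, -1.5]
width: 0.51
```

```bash
python3 plan.py 559.5 -194 210 189 -1 28;  python3 - <<'E'
from h import *
import pickle
d=grab("top");e=grab("side")
pickle.dump((d,e),open("f1.pkl","wb"))
crop(d,"t7",160,150,350,260,4)
crop(e,"s7",200,120,340,270,4)
E
```

```text
5.18 [ 558.8 -196.1  286.6] yaw -171.24 tilt [-0.16  0.01] F [ 0.3  0.2 -1.5] w 0.51 q6 -28.1
from [ 558.8 -196.1  286.6] -171.24 to [ 559.5 -194.   209.6] -171.24 n 3
[[-1.0, 0, 1, 26, 0], [-1.0, -1, 0, 25, 0], [-1.0, 0, 1, 26, 0]]
```

View pics/s7.png

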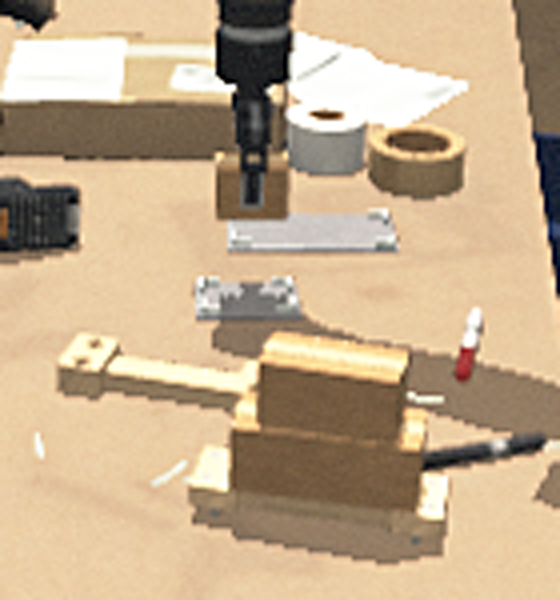

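View pics/t7.png

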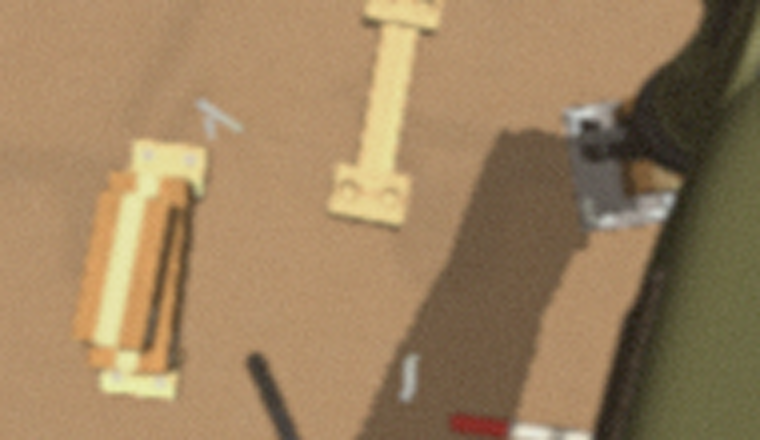

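Run:
```python
from h import *
import pickle
d,e=pickle.load(open("f1.pkl","rb"))
draw(e,"ds7",[((558.8,-196.1),8.8,70,44,286.6-155-4+28),((558.8,-196.1),8.8,70,44,286.6-155-4-28),((558.6,-194.2),9,106,80,4)],200,120,340,270,4)
```

```text
(no output)
```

View pics/ds7.png

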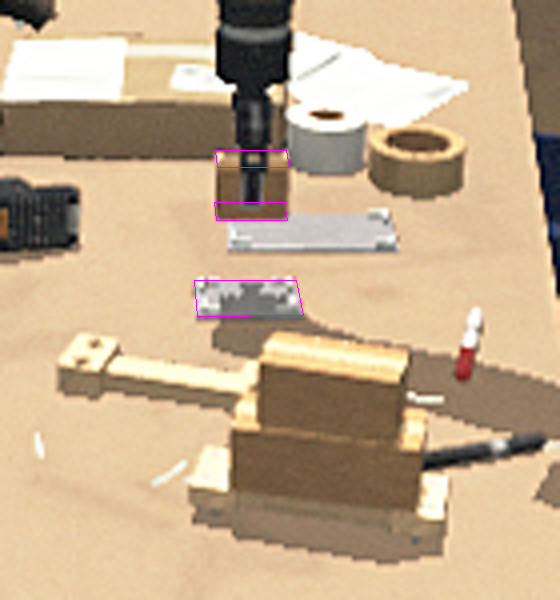

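Request:
play_rows --pt "-1.0 0 1 25 0" --pt "-1.0 0 1 25 0" --pt "-1.0 0 0 20 0" --pt "-1.0 0 0 14 0" --pt "-1.0 0 0 0 0"

```text
clock: 5.7
position: [0.5571, -0.1897, 0.202]
orientation: [[-0.987, -0.158, -0.006], [-0.158, 0.987, 0.003], [0.006, 0.004, -1.0]]
force: [-0.7, 0.9, -2.0]
width: 0.511
```

Request:
play_rows --pt "-1.0 0 0 2 0" --pt "-1.0 0 0 2 0" --pt "-1.0 0 0 2 0" --pt "-1.0 0 0 0 0"

```text
clock: 6.03
position: [0.5595, -0.1918, 0.1996]
orientation: [[-0.988, -0.156, 0.002], [-0.156, 0.988, -0.0], [-0.001, -0.001, -1.0]]
force: [-0.2, -0.4, -3.2]
width: 0.51
```

```bash
python3 plan.py
```

```text
6.03 [ 559.5 -191.8  199.6] yaw -171.01 tilt [ 0.09 -0.02] F [-0.2 -0.4 -3.2] w 0.51 q6 -27.9
```

Request:
play_rows --pt "-1.0 1 -2 2 0" --pt "-1.0 0 0 3 0" --pt "-1.0 0 0 2 0" --pt "-1.0 0 0 1 0" --pt "-1.0 0 0 0 0"

```text
clock: 6.45
position: [0.5584, -0.1942, 0.1912]
orientation: [[-0.988, -0.156, 0.0], [-0.156, 0.988, -0.0], [-0.0, -0.0, -1.0]]
force: [-2.4, 0.3, 3.0]
width: 0.51
```

Request:
play_rows --pt "-1.0 0 0 1 0" --pt "-1.0 0 0 1 0" --pt "-1.0 0 0 0 0"

```text
clock: 6.7
position: [0.5583, -0.194, 0.1909]
orientation: [[-0.988, -0.156, 0.001], [-0.156, 0.988, -0.0], [-0.001, -0.001, -1.0]]
force: [-4.0, 2.6, 15.1]
width: 0.512
```

```bash
python3 plan.py
```

```text
6.7 [ 558.3 -194.   190.9] yaw -171.04 tilt [ 0.06 -0.03] F [-4.   2.6 15.1] w 0.512 q6 -28.1
```

Request:
play_rows --pt "-1.0 0 0 -1 0" --pt "1.0 0 0 0 0" --pt "1.0 0 0 0 0" --pt "1.0 0 0 0 0" --pt "1.0 0 0 0 0"

```text
clock: 7.12
position: [0.5585, -0.194, 0.1894]
orientation: [[-0.988, -0.156, -0.0], [-0.156, 0.988, 0.0], [0.0, 0.0, -1.0]]
force: [0.4, -0.1, 0.2]
width: 0.998
```

Request:
play_rows --pt "1.0 0 0 0 0" --pt "1.0 0 0 -10 0" --pt "1.0 0 0 -25 0" --pt "1.0 0 0 -30 0" --pt "1.0 0 0 -30 0"

```text
clock: 7.53
position: [0.558, -0.1938, 0.2857]
orientation: [[-0.988, -0.156, -0.002], [-0.156, 0.988, 0.001], [0.002, 0.001, -1.0]]
force: [0.8, -0.3, 0.9]
width: 0.998
```

```bash
python3 plan.py
python3 - <<'E'
from h import *
import pickle
d,e=pickle.load(open("f1.pkl","rb"))
def T(pts,z):
    w=np.array([ray(d,160+u/4,150+v/4,z)*1000 for u,v in pts]); 
    print(np.round(w[:,:2],1).tolist(),"mean",np.round(w.mean(0)[:2],1)); return w
def S(pts,z):
    w=np.array([ray(e,200+u/4,120+v/4,z)*1000 for u,v in pts]); 
    print("side",np.round(w[:,:2],1).tolist(),"mean",np.round(w.mean(0)[:2],1)); return w
def ang(a,b): print("ang",np.degrees(np.arctan2(a[1]-b[1],a[0]-b[0])))
w=T([(100,190),(173,195),(147,352),(75,340)],.154);ang(w[0]+w[1],w[2]+w[3])
w=S([(410,350),(404,379),(260,363),(267,333)],.154);ang(w[3]+w[2],w[1]+w[0])
d=grab("top");e=grab("side")
pickle.dump((d,e),open("f2.pkl","wb"))
B=[((558.5,-194),9,70,44,60),((558.5,-194),9,70,44,4),((558.6,-194.2),9,106,80,4),((456,190),-6,110,52,154)]
draw(e,"ds8",B,200,160,340,270,4)
draw(d,"dt8",B,160,150,350,260,4)
crop(d,"t8",170,180,220,255,8)
E
```

```text
7.53 [ 558.  -193.8  285.7] yaw -171.03 tilt [-0.1   0.03] F [ 0.8 -0.3  0.9] w 0.998 q6 -28.1
[[515.2, 206.5], [512.3, 153.7], [399.4, 169.1], [407.3, 220.8]] mean [458.6 187.5]
ang -7.66066896779039
side [[398.9, 179.5], [403.0, 226.5], [512.8, 217.5], [511.6, 167.8]] mean [456.5 197.8]
ang -5.323959979486931
```

View pics/ds8.png

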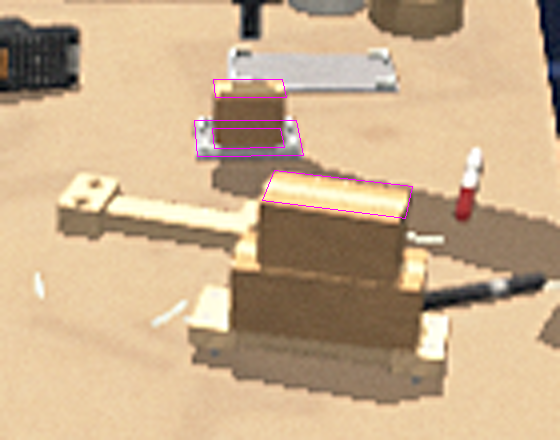

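View pics/dt8.png

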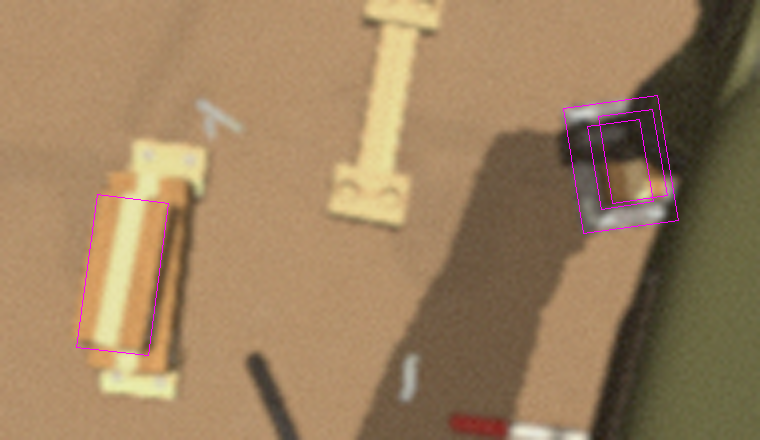

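```bash
python3 plan.py 457 190.5 355 173.5 1 36
```

```text
7.63 [ 560.7 -194.8  290.8] yaw -171.03 tilt [ 0.57 -0.2 ] F [ 1.5 -0.3 -0.1] w 0.999 q6 -28.1
from [ 560.7 -194.8  290.8] -171.03 to [456.8 190.2 354.8] -186.03 n 13
[[1.0, 1, 14, -2, 1], [1.0, 4, 28, -5, 1], [1.0, 5, 34, -5, 1], [1.0, 5, 35, -6, 1], [1.0, 7, 34, -6, 2]]
[[1.0, 7, 35, -5, 1], [1.0, 8, 34, -6, 1], [1.0, 8, 34, -6, 2], [1.0, 10, 33, -5, 1], [1.0, 10, 34, -6, 1]]
[[1.0, 11, 33, -5, 2], [1.0, 10, 26, -5, 1], [1.0, 5, 13, -2, 0]]
```

Request:
play_rows --pt "1.0 1 14 -2 1" --pt "1.0 4 28 -5 1" --pt "1.0 5 34 -5 1" --pt "1.0 5 35 -6 1" --pt "1.0 7 34 -6 2"

```text
clock: 8.05
position: [0.5191, -0.0513, 0.3088]
orientation: [[-0.999, -0.05, -0.0], [-0.05, 0.999, 0.0], [0.0, 0.0, -1.0]]
force: [0.8, -0.4, -0.0]
width: 1.001
```

Request:
play_rows --pt "1.0 7 35 -5 1" --pt "1.0 8 34 -6 1" --pt "1.0 8 34 -6 2" --pt "1.0 10 33 -5 1" --pt "1.0 10 34 -6 1"

```text
clock: 8.47
position: [0.474, 0.1185, 0.3369]
orientation: [[-0.999, 0.054, -0.0], [0.054, 0.999, -0.0], [0.0, -0.0, -1.0]]
force: [0.3, -0.1, 0.7]
width: 1.002
```

Request:
play_rows --pt "1.0 11 33 -5 2" --pt "1.0 10 26 -5 1" --pt "1.0 5 13 -2 0" --pt "1.0 0 0 0 0" --pt "1.0 0 0 0 0"

```text
clock: 8.88
position: [0.4542, 0.1915, 0.3487]
orientation: [[-0.995, 0.103, 0.0], [0.103, 0.995, -0.001], [-0.0, -0.0, -1.0]]
force: [-0.3, 0.2, -0.2]
width: 1.0
```

```bash
python3 plan.py 457 190.5 284 173.5 1 24
```

```text
8.88 [454.2 191.5 348.7] yaw 174.08 tilt [ 0.01 -0.03] F [-0.3  0.2 -0.2] w 1.0 q6 28.8
from [454.2 191.5 348.7] 174.08 to [457.1 190.2 283.7] 173.08 n 3
[[1.0, -1, 0, 22, 0], [1.0, -1, 0, 21, 0], [1.0, -1, -1, 22, 1]]
```

Request:
play_rows --pt "1.0 -1 0 20 0" --pt "1.0 -1 -1 20 0" --pt "1.0 -1 0 15 0" --pt "1.0 0 0 10 0" --pt "1.0 0 0 0 0"

```text
clock: 9.3
position: [0.4565, 0.1878, 0.2812]
orientation: [[-0.994, 0.107, -0.005], [0.107, 0.994, -0.003], [0.004, -0.003, -1.0]]
force: [-0.6, -0.4, -0.7]
width: 1.001
```

Request:
play_rows --pt "-1.0 0 0 0 0" --pt "-1.0 0 0 0 0" --pt "-1.0 0 0 0 0" --pt "-1.0 0 0 0 0" --pt "-1.0 0 0 0 0"

```text
clock: 9.72
position: [0.4581, 0.1898, 0.2848]
orientation: [[-0.994, 0.105, 0.003], [0.105, 0.994, 0.001], [-0.002, 0.001, -1.0]]
force: [0.4, 1.6, 4.0]
width: 0.615
```

Request:
play_rows --pt "-1.0 0 0 0 0" --pt "-1.0 0 0 0 0"

```text
clock: 9.88
position: [0.4581, 0.1899, 0.2848]
orientation: [[-0.994, 0.105, 0.003], [0.105, 0.994, 0.001], [-0.003, 0.001, -1.0]]
force: [1.0, 0.5, 5.4]
width: 0.608
```

```bash
python3 plan.py
```

```text
9.88 [458.1 189.9 284.8] yaw 173.97 tilt [0.15 0.04] F [1.  0.5 5.4] w 0.608 q6 28.6
```

Request:
play_rows --pt "-1.0 0 0 -10 0" --pt "-1.0 0 0 -20 0" --pt "-1.0 0 0 -10 0" --pt "-1.0 0 0 0 0"

```text
clock: 10.22
position: [0.4579, 0.1899, 0.3253]
orientation: [[-0.994, 0.105, 0.003], [0.105, 0.994, 0.001], [-0.002, 0.001, -1.0]]
force: [1.3, 0.8, -1.0]
width: 0.614
```

```bash
python3 plan.py 457 394.5 270 178.3 -1 25
```

```text
10.22 [457.9 189.9 325.3] yaw 173.98 tilt [0.15 0.05] F [ 1.3  0.8 -1. ] w 0.614 q6 28.5
from [457.9 189.9 325.3] 173.98 to [457.2 394.5 270.3] 177.98 n 10
[[-1.0, 1, 10, 3, 0], [-1.0, 2, 19, 5, -1], [-1.0, 2, 24, 6, 0], [-1.0, 3, 25, 7, -1], [-1.0, 1, 24, 7, 0]]
[[-1.0, 2, 24, 6, -1], [-1.0, 2, 24, 7, 0], [-1.0, 1, 25, 6, -1], [-1.0, 1, 19, 6, 0], [-1.0, 0, 10, 2, 0]]
```

Request:
play_rows --pt "-1.0 1 10 3 0" --pt "-1.0 2 19 5 -1" --pt "-1.0 2 24 6 0" --pt "-1.0 3 25 7 -1" --pt "-1.0 1 24 7 0"

```text
clock: 10.63
position: [0.4565, 0.2933, 0.2937]
orientation: [[-0.998, 0.07, -0.003], [0.07, 0.998, -0.001], [0.002, -0.001, -1.0]]
force: [0.8, -0.2, -1.0]
width: 0.611
```

Request:
play_rows --pt "-1.0 2 24 6 -1" --pt "-1.0 2 24 7 0" --pt "-1.0 1 25 6 -1" --pt "-1.0 1 19 6 0" --pt "-1.0 0 10 2 0"

```text
clock: 11.05
position: [0.4555, 0.3965, 0.2657]
orientation: [[-0.999, 0.033, -0.003], [0.033, 0.999, -0.001], [0.003, -0.002, -1.0]]
force: [0.5, -0.2, -1.0]
width: 0.61
```

Request:
play_rows --pt "-1.0 0 0 0 0" --pt "-1.0 0 0 0 0"

```text
clock: 11.22
position: [0.4562, 0.3941, 0.2675]
orientation: [[-0.999, 0.035, -0.002], [0.035, 0.999, -0.002], [0.002, -0.002, -1.0]]
force: [0.8, 0.1, -1.2]
width: 0.612
```

```bash
python3 plan.py 456.8 394.5 210 178.3 -1 25
python3 - <<'E'
from h import *
import pickle
d=grab("top");e=grab("side")
pickle.dump((d,e),open("f3.pkl","wb"))
s=ctrl.sense();p=s["position"]*1000
c=(p[0],p[1])
B=[(c,-2,110,52,p[2]-155-4.8+29),(c,-2,110,52,p[2]-155-4.8-29),((456.5,394.5),-1.7,146,88,4),((459.5,190),-3,150,60,96)]
draw(e,"ds9",B,200,160,340,310,4)
draw(d,"dt9",B,100,150,290,260,4)
E
```

```text
11.22 [456.2 394.1 267.5] yaw 178.01 tilt [-0.1  -0.13] F [ 0.8  0.1 -1.2] w 0.612 q6 42.8
from [456.2 394.1 267.5] 178.01 to [457.2 394.1 210.5] 178.01 n 3
[[-1.0, 0, 0, 19, 0], [-1.0, 0, 0, 19, 0], [-1.0, -1, 0, 19, 0]]
```

View pics/ds9.png

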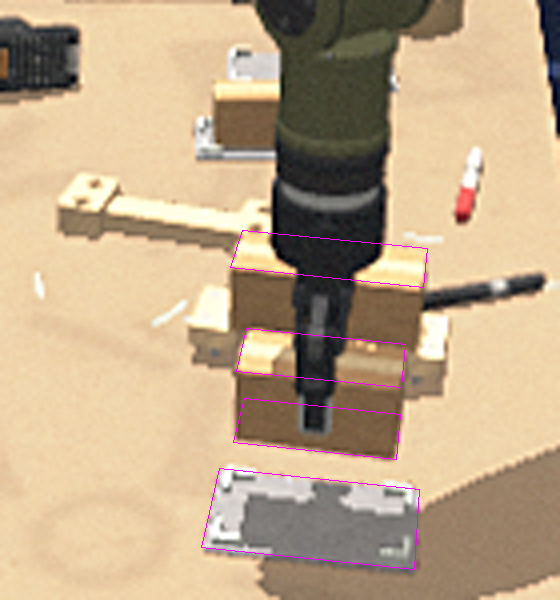

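View pics/dt9.png

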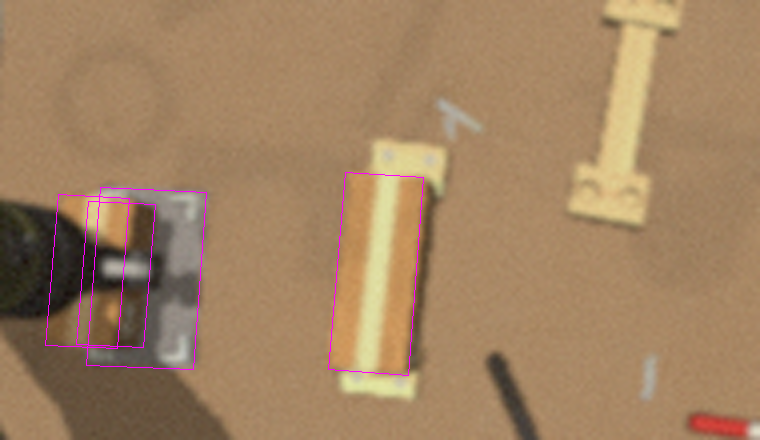

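Request:
play_rows --pt "-1.0 0 0 15 0" --pt "-1.0 0 0 20 0" --pt "-1.0 0 0 20 0" --pt "-1.0 0 0 10 0" --pt "-1.0 0 0 5 0"

```text
clock: 11.73
position: [0.4563, 0.3926, 0.1974]
orientation: [[-0.999, 0.037, -0.002], [0.037, 0.999, -0.002], [0.002, -0.002, -1.0]]
force: [0.1, 0.5, -0.9]
width: 0.608
```

Request:
play_rows --pt "-1.0 0 0 1 0" --pt "-1.0 0 0 0 0" --pt "-1.0 0 0 0 0"

```text
clock: 11.98
position: [0.4574, 0.3944, 0.1989]
orientation: [[-0.999, 0.036, 0.002], [0.036, 0.999, 0.001], [-0.001, 0.001, -1.0]]
force: [-0.8, 0.0, -1.2]
width: 0.611
```

```bash
python3 plan.py
```

```text
11.98 [457.4 394.4 198.9] yaw 177.95 tilt [0.09 0.07] F [-0.8  0.  -1.2] w 0.611 q6 42.8
```

Request:
play_rows --pt "-1.0 0 0 2 0" --pt "-1.0 0 0 2 0" --pt "-1.0 0 0 1 0" --pt "-1.0 0 0 1 0" --pt "-1.0 0 0 0 0"

```text
clock: 12.4
position: [0.4568, 0.3945, 0.193]
orientation: [[-0.999, 0.035, 0.001], [0.035, 0.999, 0.001], [-0.001, 0.001, -1.0]]
force: [-2.1, -0.1, 6.4]
width: 0.612
```

Request:
play_rows --pt "-1.0 0 0 1 0" --pt "-1.0 0 0 0 0"

```text
clock: 12.57
position: [0.4568, 0.3945, 0.193]
orientation: [[-0.999, 0.035, 0.001], [0.035, 0.999, 0.001], [-0.001, 0.001, -1.0]]
force: [-4.0, -0.9, 11.9]
width: 0.61
```

Seated; release and rise.

Request:
play_rows --pt "-1.0 0 0 -1 0" --pt "1.0 0 0 0 0" --pt "1.0 0 0 0 0" --pt "1.0 0 0 0 0" --pt "1.0 0 0 0 0"

```text
clock: 12.98
position: [0.4568, 0.3943, 0.1915]
orientation: [[-0.999, 0.035, -0.0], [0.035, 0.999, -0.0], [0.0, -0.0, -1.0]]
force: [0.1, 0.7, -0.4]
width: 1.0
```

Request:
play_rows --pt "1.0 0 0 0 0" --pt "1.0 0 0 -10 0" --pt "1.0 0 0 -25 0" --pt "1.0 0 0 -30 0" --pt "1.0 0 0 -30 0"

```text
clock: 13.4
position: [0.4565, 0.3939, 0.2877]
orientation: [[-0.999, 0.036, -0.001], [0.036, 0.999, -0.001], [0.001, -0.001, -1.0]]
force: [0.7, 0.4, -0.5]
width: 1.0
```

```bash
python3 plan.py 458.5 189.5 300 177 1 30
python3 - <<'E'
from h import *
import pickle
d=grab("top");e=grab("side")
c=(456.8,394.5)
B=[(c,-2,110,52,62),(c,-2,110,52,4),((456.5,394.5),-1.7,146,88,4),((458.5,189.5),-3,150,60,96)]
draw(e,"ds10",B,200,160,340,310,4)
draw(d,"dt10",B,100,150,290,260,4)
E
```

```text
13.4 [456.5 393.9 287.7] yaw 177.97 tilt [-0.08 -0.06] F [ 0.7  0.4 -0.5] w 1.0 q6 42.8
from [456.5 393.9 287.7] 177.97 to [458.7 189.6 299.7] 176.97 n 9
[[1.0, -1, -11, -1, 0], [1.0, -1, -22, -1, 0], [1.0, -1, -28, -2, 0], [1.0, -1, -27, -1, 0], [1.0, -1, -28, -2, 1]]
[[1.0, -2, -27, -2, 0], [1.0, -2, -28, -1, 0], [1.0, -1, -22, -2, 0], [1.0, -1, -11, 0, 0]]
```

View pics/ds10.png

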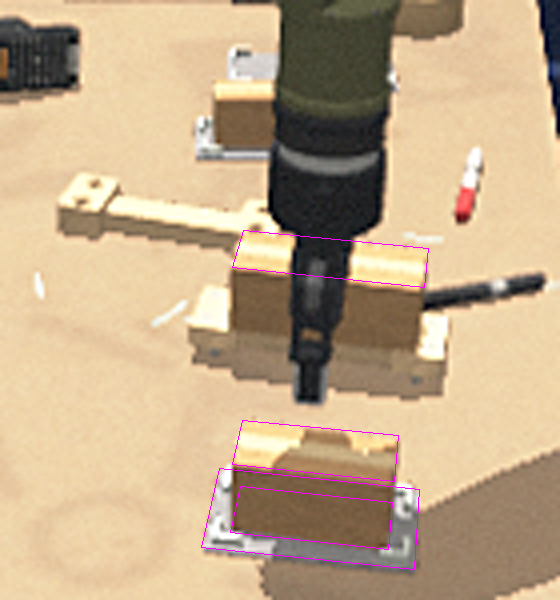

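View pics/dt10.png

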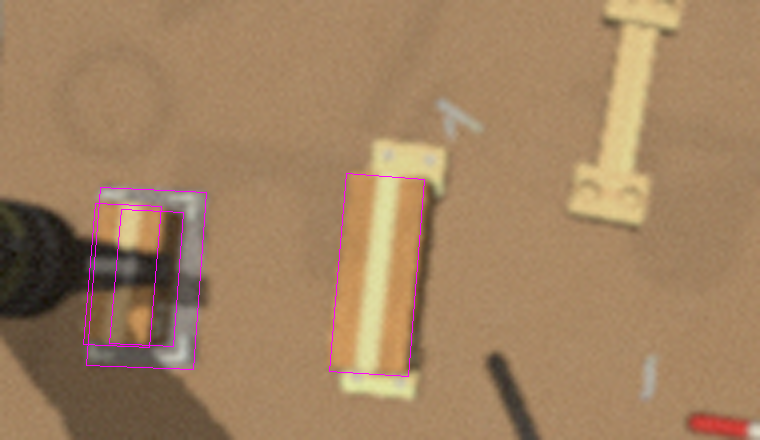

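Request:
play_rows --pt "1.0 -1 -11 -1 0" --pt "1.0 -1 -22 -1 0" --pt "1.0 -1 -28 -2 0" --pt "1.0 -1 -27 -1 0" --pt "1.0 -1 -28 -2 1"

```text
clock: 13.92
position: [0.4566, 0.2761, 0.2923]
orientation: [[-0.999, 0.053, -0.003], [0.053, 0.999, -0.002], [0.003, -0.002, -1.0]]
force: [0.6, -1.1, 0.7]
width: 0.999
```

Request:
play_rows --pt "1.0 -2 -27 -2 0" --pt "1.0 -2 -28 -1 0" --pt "1.0 -1 -22 -2 0" --pt "1.0 -1 -11 0 0" --pt "1.0 0 0 0 0"

```text
clock: 14.33
position: [0.4581, 0.1874, 0.2979]
orientation: [[-0.998, 0.056, -0.003], [0.056, 0.998, -0.002], [0.002, -0.002, -1.0]]
force: [-0.1, 0.3, 0.5]
width: 0.997
```

```bash
python3 plan.py 458.5 189.5 225 177 1 24
```

```text
14.33 [458.1 187.4 297.9] yaw 176.78 tilt [-0.15 -0.09] F [-0.1  0.3  0.5] w 0.997 q6 25.5
from [458.1 187.4 297.9] 176.78 to [458.2 189.4 224.9] 176.78 n 4
[[1.0, 0, 1, 18, 0], [1.0, 0, 0, 18, 0], [1.0, 0, 1, 19, 0], [1.0, 0, 0, 18, 0]]
```

Request:
play_rows --pt "1.0 0 0 20 0" --pt "1.0 0 0 25 0" --pt "1.0 0 0 20 0" --pt "1.0 0 0 9 0" --pt "1.0 0 0 0 0"

```text
clock: 14.75
position: [0.4577, 0.1901, 0.2223]
orientation: [[-0.999, 0.052, -0.005], [0.052, 0.999, -0.002], [0.005, -0.002, -1.0]]
force: [-0.2, -0.4, 0.1]
width: 1.0
```

Request:
play_rows --pt "-1.0 0 0 0 0" --pt "-1.0 0 0 0 0" --pt "-1.0 0 0 0 0" --pt "-1.0 0 0 0 0" --pt "-1.0 0 0 0 0"

```text
clock: 15.17
position: [0.4596, 0.1904, 0.2259]
orientation: [[-0.999, 0.053, 0.002], [0.053, 0.999, 0.002], [-0.002, 0.002, -1.0]]
force: [0.3, 0.9, 3.8]
width: 0.7
```

Request:
play_rows --pt "-1.0 0 0 0 0" --pt "-1.0 0 0 0 0"

```text
clock: 15.33
position: [0.4597, 0.1904, 0.2258]
orientation: [[-0.999, 0.053, 0.002], [0.053, 0.999, 0.002], [-0.002, 0.002, -1.0]]
force: [-0.2, 0.5, 6.6]
width: 0.707
```

```bash
python3 plan.py
```

```text
15.33 [459.7 190.4 225.8] yaw 176.97 tilt [0.13 0.1 ] F [-0.2  0.5  6.6] w 0.707 q6 25.5
```

Request:
play_rows --pt "-1.0 0 0 -10 0" --pt "-1.0 0 0 -20 0" --pt "-1.0 0 0 -25 0" --pt "-1.0 0 0 -20 0" --pt "-1.0 0 0 -5 0"

```text
clock: 15.75
position: [0.4599, 0.1902, 0.3074]
orientation: [[-0.999, 0.053, 0.004], [0.053, 0.999, 0.001], [-0.004, 0.002, -1.0]]
force: [0.9, 0.1, -3.5]
width: 0.702
```

```bash
python3 plan.py 504.5 -372.5 290 186.7 -1 28
python3 - <<'E'
from h import *
import pickle
d=grab("top");e=grab("side")
s=ctrl.sense();p=s["position"]*1000;c=(p[0],p[1])
z=p[2]-155-4.8
B=[(c,-3,150,60,z+30),(c,-3,150,60,z-30),((463.5,188),-6.1,204,60,36),((456.5,394.5),-1.7,146,88,4)]
draw(e,"ds11",B,200,160,340,310,4)
E
```

```text
15.75 [459.9 190.2 307.4] yaw 176.97 tilt [0.25 0.08] F [ 0.9  0.1 -3.5] w 0.702 q6 25.5
from [459.9 190.2 307.4] 176.97 to [ 504.9 -372.3  290.4] 186.97 n 21
[[-1.0, -2, -12, 0, 0], [-1.0, -3, -23, 1, -1], [-1.0, -3, -29, 1, 0], [-1.0, -3, -28, 1, -1], [-1.0, -3, -29, 1, 0]]
[[-1.0, -3, -29, 1, -1], [-1.0, -2, -29, 1, 0], [-1.0, -3, -29, 0, -1], [-1.0, -1, -29, 1, 0], [-1.0, -2, -29, 1, -1]]
[[-1.0, -1, -30, 1, 0], [-1.0, -2, -29, 1, -1], [-1.0, -1, -29, 1, 0], [-1.0, 0, -29, 1, -1], [-1.0, -1, -29, 1, 0]]
[[-1.0, 0, -29, 1, -1], [-1.0, 0, -29, 1, 0], [-1.0, 1, -29, 0, -1], [-1.0, 0, -29, 1, 0], [-1.0, 1, -23, 1, -1]]
[[-1.0, 0, -12, 0, 0]]
```

View pics/ds11.png

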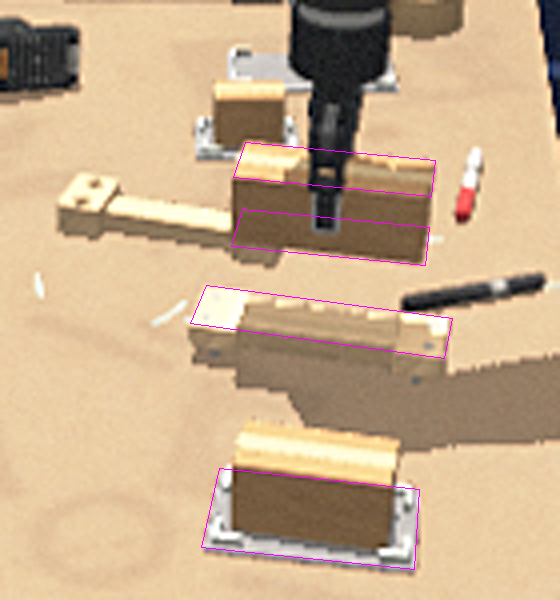

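Request:
play_rows --pt "-1.0 -2 -12 0 0" --pt "-1.0 -3 -23 1 -1" --pt "-1.0 -3 -29 1 0" --pt "-1.0 -3 -28 1 -1" --pt "-1.0 -3 -29 1 0"

```text
clock: 16.27
position: [0.4674, 0.0668, 0.2986]
orientation: [[-1.0, 0.017, -0.004], [0.017, 1.0, -0.001], [0.004, -0.001, -1.0]]
force: [-0.6, -0.2, -2.4]
width: 0.703
```

Request:
play_rows --pt "-1.0 -3 -29 1 -1" --pt "-1.0 -2 -29 1 0" --pt "-1.0 -3 -29 0 -1" --pt "-1.0 -1 -29 1 0" --pt "-1.0 -2 -29 1 -1"

```text
clock: 16.68
position: [0.4786, -0.0784, 0.2947]
orientation: [[-0.999, -0.034, -0.004], [-0.034, 0.999, 0.0], [0.004, 0.0, -1.0]]
force: [-0.4, 0.5, -2.5]
width: 0.703
```

Request:
play_rows --pt "-1.0 -1 -30 1 0" --pt "-1.0 -2 -29 1 -1" --pt "-1.0 -1 -29 1 0" --pt "-1.0 0 -29 1 -1" --pt "-1.0 -1 -29 1 0"

```text
clock: 17.1
position: [0.4904, -0.2237, 0.2894]
orientation: [[-0.998, -0.069, -0.004], [-0.069, 0.998, 0.001], [0.004, 0.002, -1.0]]
force: [-0.0, 0.4, -1.9]
width: 0.702
```

Request:
play_rows --pt "-1.0 0 -29 1 -1" --pt "-1.0 0 -29 1 0" --pt "-1.0 1 -29 0 -1" --pt "-1.0 0 -29 1 0" --pt "-1.0 1 -23 1 -1"

```text
clock: 17.52
position: [0.5013, -0.363, 0.2852]
orientation: [[-0.993, -0.12, -0.003], [-0.12, 0.993, 0.001], [0.003, 0.001, -1.0]]
force: [0.8, 0.4, -2.3]
width: 0.701
```

Request:
play_rows --pt "-1.0 0 -12 0 0" --pt "-1.0 0 0 0 0" --pt "-1.0 0 0 0 0"

```text
clock: 17.77
position: [0.503, -0.3726, 0.2859]
orientation: [[-0.993, -0.12, -0.003], [-0.12, 0.993, 0.003], [0.002, 0.003, -1.0]]
force: [1.2, 0.7, -2.9]
width: 0.7
```

```bash
python3 plan.py 504.3 -372.5 210 186.7 -1 25
python3 - <<'E'
from h import *
import pickle
d=grab("top");e=grab("side")
pickle.dump((d,e),open("f5.pkl","wb"))
s=ctrl.sense();p=s["position"]*1000;c=(p[0],p[1])
R=s["orientation"];yaw=np.degrees(np.arctan2(-R[1,0],-R[0,0]))
z=p[2]-155-4.8
B=[(c,yaw,150,60,z+30),(c,yaw,150,60,z-30),((504,-372.5),6.7,186,96,4)]
draw(e,"ds12",B,220,110,340,230,5)
draw(d,"dt12",B,290,150,410,260,5)
crop(d,"t12",160,130,290,260,6)
E
```

```text
17.77 [ 503.  -372.6  285.9] yaw -173.11 tilt [-0.15  0.15] F [ 1.2  0.7 -2.9] w 0.7 q6 -43.4
from [ 503.  -372.6  285.9] -173.11 to [ 504.  -372.5  209.9] -173.11 n 4
[[-1.0, 0, 0, 19, 0], [-1.0, -1, 0, 19, 0], [-1.0, 0, 0, 19, 0], [-1.0, 0, 0, 19, 0]]
```

View pics/ds12.png

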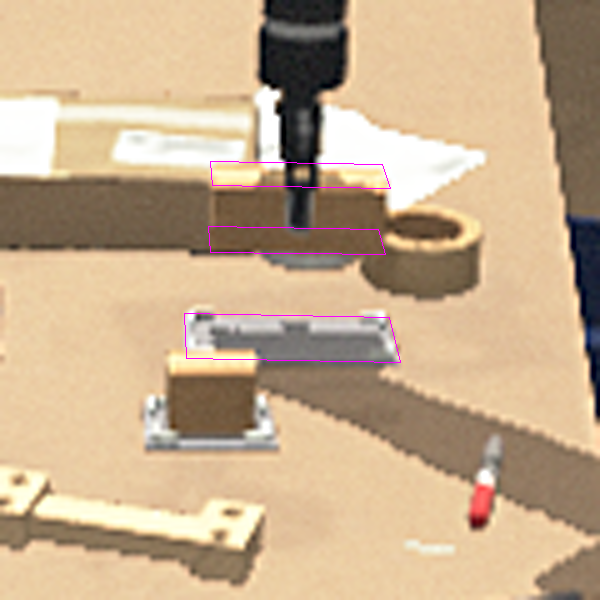

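View pics/dt12.png

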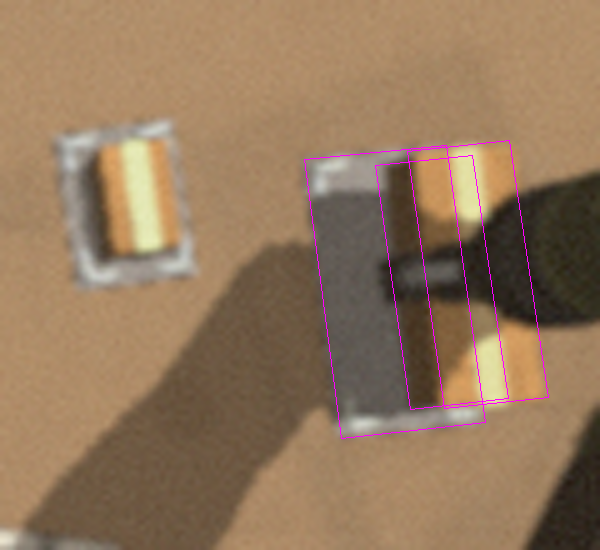

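View pics/t12.png

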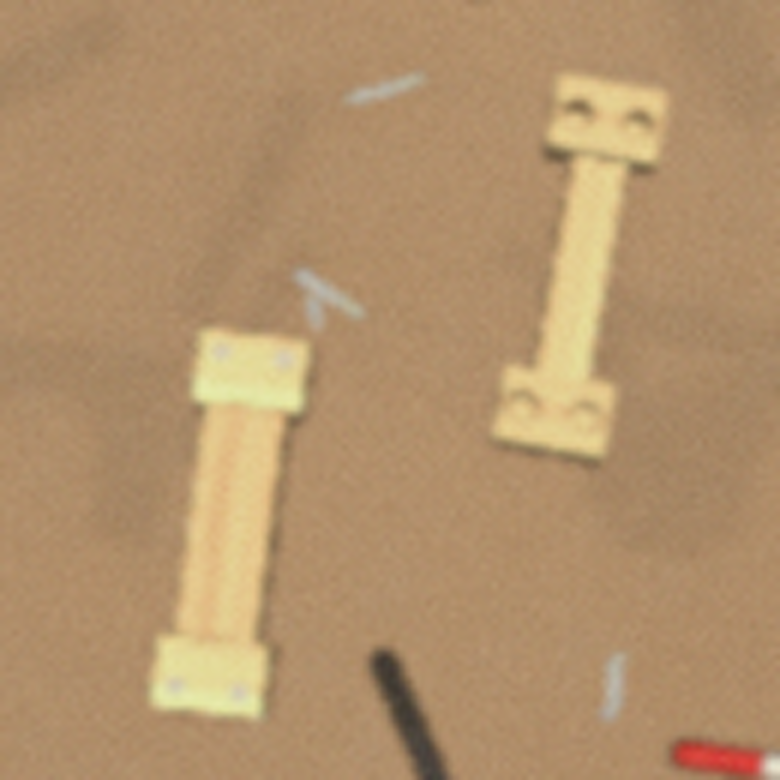

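Request:
play_rows --pt "-1.0 0 0 20 0" --pt "-1.0 0 0 25 0" --pt "-1.0 0 0 20 0" --pt "-1.0 0 0 10 0" --pt "-1.0 0 0 5 0"

```text
clock: 18.28
position: [0.5032, -0.3708, 0.2059]
orientation: [[-0.992, -0.123, -0.003], [-0.123, 0.992, 0.003], [0.003, 0.003, -1.0]]
force: [-0.3, 0.3, -3.1]
width: 0.704
```

Request:
play_rows --pt "-1.0 0 0 2 0" --pt "-1.0 0 0 2 0" --pt "-1.0 0 0 0 0" --pt "-1.0 0 0 0 0"

```text
clock: 18.62
position: [0.5045, -0.3729, 0.2048]
orientation: [[-0.993, -0.121, 0.002], [-0.121, 0.993, -0.001], [-0.002, -0.001, -1.0]]
force: [0.1, 0.4, -2.9]
width: 0.701
```

```bash
python3 plan.py
```

```text
18.62 [ 504.5 -372.9  204.8] yaw -173.03 tilt [ 0.1  -0.07] F [ 0.1  0.4 -2.9] w 0.701 q6 -43.4
```

Request:
play_rows --pt "-1.0 0 0 4 0" --pt "-1.0 0 0 3 0" --pt "-1.0 0 0 2 0" --pt "-1.0 0 0 1 0" --pt "-1.0 0 0 0 0"

```text
clock: 19.03
position: [0.5039, -0.3727, 0.1942]
orientation: [[-0.993, -0.121, 0.0], [-0.121, 0.993, 0.0], [-0.0, 0.0, -1.0]]
force: [-1.1, 0.5, 2.1]
width: 0.697
```

Request:
play_rows --pt "-1.0 0 0 1 0" --pt "-1.0 0 0 1 0" --pt "-1.0 0 0 0 0"

```text
clock: 19.28
position: [0.5038, -0.3726, 0.1941]
orientation: [[-0.993, -0.121, 0.001], [-0.121, 0.993, -0.0], [-0.001, -0.0, -1.0]]
force: [-4.6, 1.9, 14.3]
width: 0.705
```

Request:
play_rows --pt "-1.0 0 0 -1 0" --pt "1.0 0 0 0 0" --pt "1.0 0 0 0 0" --pt "1.0 0 0 0 0" --pt "1.0 0 0 0 0"

```text
clock: 19.7
position: [0.5041, -0.3726, 0.1924]
orientation: [[-0.993, -0.121, -0.0], [-0.121, 0.993, 0.0], [0.0, 0.0, -1.0]]
force: [0.6, 0.5, -0.6]
width: 0.997
```

Request:
play_rows --pt "1.0 0 0 0 0" --pt "1.0 0 0 -10 0" --pt "1.0 0 0 -25 0" --pt "1.0 0 0 -30 0" --pt "1.0 0 0 -30 0"

```text
clock: 20.12
position: [0.5037, -0.3724, 0.2887]
orientation: [[-0.993, -0.121, -0.001], [-0.121, 0.993, 0.001], [0.001, 0.001, -1.0]]
force: [0.5, -0.1, -0.3]
width: 1.002
```

```bash
python3 - <<'E'
from h import *
import pickle
d,e=pickle.load(open("f5.pkl","rb"))
def T(pts,z):
    w=np.array([ray(d,160+u/6-.42,130+v/6-.42,z)*1000 for u,v in pts]); 
    print(np.round(w[:,:2],1).tolist(),"mean",np.round(w.mean(0)[:2],1)); return w
def ang(a,b): print("ang",np.degrees(np.arctan2(a[1]-b[1],a[0]-b[0])))
print("pins");w=T([(220,352),(285,359),(175,685),(238,692)],.036);ang(w[0]+w[1],w[2]+w[3])
print("corners");w=T([(200,330),(310,340),(263,716),(152,706)],.036);ang(w[0]+w[1],w[2]+w[3])
print("base corners");w=T([(555,73),(668,92),(605,452),(493,432)],.03);ang(w[0]+w[1],w[2]+w[3])
hsv=cv2.cvtColor(d["frame"],cv2.COLOR_RGB2HSV)
m=((hsv[...,1]<125)&(hsv[...,2]>175)*1).astype(np.uint8)*255
cv2.imwrite("pics/mm5.png",cv2.resize(m[130:260,160:290],None,fx=5,fy=5,interpolation=cv2.INTER_NEAREST))
for b in((235,135,280,215),(235,135,280,156),(240,192,280,210)): print("base",wrect(d,m,b,0.03))
for b in((175,180,225,255),(175,180,225,198),(175,238,225,255)): print("carr",wrect(d,m,b,0.036))
E
python3 plan.py
```

```text
pins
[[556.8, 194.5], [553.5, 159.4], [378.6, 213.0], [375.3, 179.5]] mean [466.1 186.6]
ang -6.193317200434261
corners
[[568.6, 205.6], [564.0, 146.2], [362.9, 165.9], [367.4, 224.9]] mean [465.7 185.7]
ang -5.530970783871777
base corners
[[714.5, 16.1], [704.8, -46.1], [505.9, -13.8], [516.0, 46.9]] mean [610.3   0.8]
ang -9.024991118655759
base [(array([607.1,  -2. ]), array([261.4, 144.9]), 1.1)]
base [(array([ 7.039e+02, -2.000e-01]), array([145.1,  67.3]), -89.2)]
base [(array([520. ,  15.3]), array([74.8, 55.4]), -89.2)]
carr [(array([465.1, 181.2]), array([238.3, 156.8]), 1.3)]
carr [(array([556.5, 163.1]), array([117.1,  55.4]), -89.2)]
carr [(array([371.9, 178.8]), array([156.5,  50.5]), -89.3)]
20.12 [ 503.7 -372.4  288.7] yaw -173.03 tilt [-0.08  0.05] F [ 0.5 -0.1 -0.3] w 1.002 q6 -43.4
```

View pics/mm5.png

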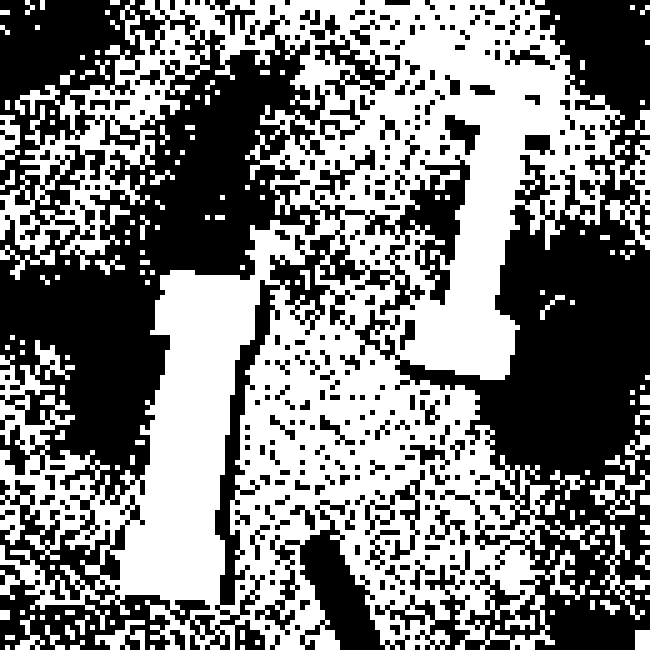

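```bash
python3 - <<'E'
from h import *
import pickle
d,e=pickle.load(open("f5.pkl","rb"))
f=cv2.GaussianBlur(d["frame"],(3,3),0)
for t in (190,195,200):
    m=((f[...,0]>t)&(f[...,1]>t-35)).astype(np.uint8)*255
    if t==195: cv2.imwrite("pics/mm6.png",cv2.resize(m[130:260,160:290],None,fx=5,fy=5,interpolation=cv2.INTER_NEAREST))
    for b in((235,135,280,215),(235,135,280,156),(240,192,280,210)): print(t,"base",wrect(d,m,b,0.03))
    for b in((175,180,225,255),(175,180,225,198),(175,238,225,255)): print(t,"carr",wrect(d,m,b,0.036))
E
python3 plan.py 465.5 186.5 270 174 1 36
```

```text
190 base [(array([610.4,   0. ]), array([205.9,  64.8]), -9.4)]
190 base [(array([690.4, -13.6]), array([64.3, 44.1]), 82.8)]
190 base [(array([529.7,  13.8]), array([63.6, 41.8]), 81.3)]
190 carr [(array([465.7, 187.3]), array([207.6,  60.9]), -6.3)]
190 carr [(array([549.7, 177.4]), array([61.4, 42.3]), -89.2)]
190 carr [(array([379.6, 196.4]), array([57.6, 34.7]), -89.3)]
195 base [(array([6.101e+02, 2.000e-01]), array([204.7,  62.4]), -9.7)]
195 base [(array([689.9, -13.5]), array([62.4, 42.9]), 80.3)]
195 base [(array([528.1,  13.8]), array([64.9, 39.1]), -89.3)]
195 carr [(array([465.7, 187.5]), array([203.2,  58.6]), -6.0)]
195 carr [(array([548.1, 178.9]), array([58.2, 39. ]), -89.2)]
195 carr [(array([379.6, 196.4]), array([57.5, 34.7]), -89.3)]
200 base [(array([6.098e+02, 1.000e-01]), array([203.,  59.]), -9.6)]
200 base [(array([689.5, -13.4]), array([58.6, 41.9]), 81.2)]
200 base [(array([528.1,  13.8]), array([58.4, 39.1]), -89.3)]
200 carr [(array([465.8, 187.7]), array([202.4,  58.1]), -6.0)]
200 carr [(array([548.1, 178.9]), array([58.1, 39. ]), -89.2)]
200 carr [(array([379.6, 196.4]), array([57.4, 34.7]), -89.3)]
20.12 [ 503.7 -372.4  288.7] yaw -173.03 tilt [-0.08  0.05] F [ 0.5 -0.1 -0.3] w 1.002 q6 -43.4
from [ 503.7 -372.4  288.7] -173.03 to [465.  186.4 269.7] -186.03 n 17
[[1.0, -1, 15, 0, 0], [1.0, -1, 29, 1, 1], [1.0, -2, 36, 2, 1], [1.0, 0, 36, 1, 1], [1.0, 0, 37, 1, 1]]
[[1.0, 0, 36, 1, 0], [1.0, 1, 36, 2, 1], [1.0, 1, 37, 1, 1], [1.0, 2, 36, 1, 1], [1.0, 2, 36, 1, 1]]
[[1.0, 4, 37, 1, 1], [1.0, 3, 36, 2, 0], [1.0, 4, 36, 1, 1], [1.0, 4, 36, 1, 1], [1.0, 5, 36, 1, 1]]
[[1.0, 5, 29, 1, 1], [1.0, 3, 14, 1, 0]]
```

View pics/mm6.png

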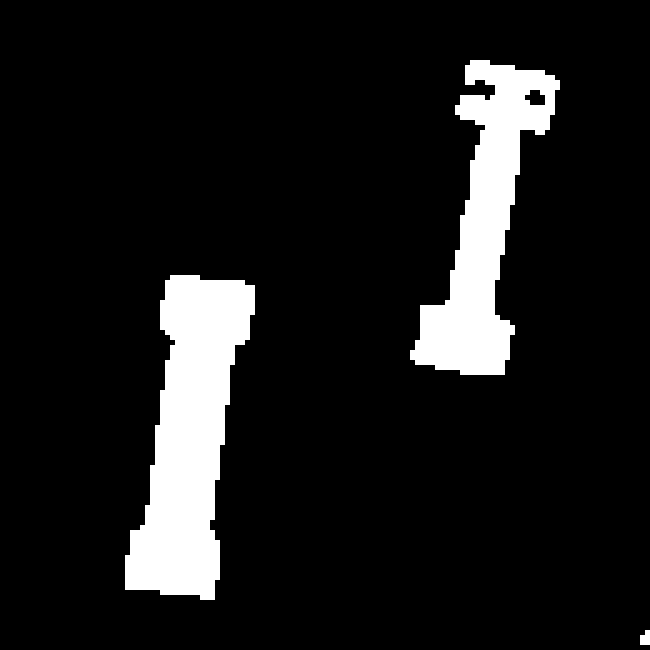

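Request:
play_rows --pt "1.0 -1 15 0 0" --pt "1.0 -1 29 1 1" --pt "1.0 -2 36 2 1" --pt "1.0 0 36 1 1" --pt "1.0 0 37 1 1"

```text
clock: 20.53
position: [0.4929, -0.2188, 0.2834]
orientation: [[-0.999, -0.05, 0.001], [-0.05, 0.999, -0.0], [-0.001, -0.0, -1.0]]
force: [0.6, -0.2, 0.2]
width: 0.999
```

Request:
play_rows --pt "1.0 0 36 1 0" --pt "1.0 1 36 2 1" --pt "1.0 1 37 1 1" --pt "1.0 2 36 1 1" --pt "1.0 2 36 1 1"

```text
clock: 20.95
position: [0.4812, -0.0375, 0.2775]
orientation: [[-1.0, 0.019, 0.001], [0.019, 1.0, -0.0], [-0.001, -0.0, -1.0]]
force: [0.3, 0.7, 0.4]
width: 0.998
```

Request:
play_rows --pt "1.0 4 37 1 1" --pt "1.0 3 36 2 0" --pt "1.0 4 36 1 1" --pt "1.0 4 36 1 1" --pt "1.0 5 36 1 1"

```text
clock: 21.37
position: [0.469, 0.1443, 0.2715]
orientation: [[-0.996, 0.089, 0.001], [0.089, 0.996, 0.0], [-0.001, 0.0, -1.0]]
force: [0.5, 0.0, 0.3]
width: 0.999
```

Request:
play_rows --pt "1.0 5 29 1 1" --pt "1.0 3 14 1 0" --pt "1.0 0 0 0 0" --pt "1.0 0 0 0 0"

```text
clock: 21.7
position: [0.4652, 0.1868, 0.2692]
orientation: [[-0.995, 0.103, 0.001], [0.103, 0.995, -0.0], [-0.001, -0.0, -1.0]]
force: [-0.4, 0.0, -0.2]
width: 0.996
```

```bash
python3 plan.py 465.7 187.5 200 174 1 24
python3 - <<'E'
from h import *
d=grab("top");e=grab("side")
B=[((504,-372.5),7,150,60,64),((504,-372.5),7,150,60,4),((504,-372.5),6.7,186,96,4),((558.5,-194),9,70,44,60),((610,.2),-9.6,204,60,30)]
draw(e,"ds13",B,200,150,340,250,5)
draw(d,"dt13",B,240,130,400,260,5)
E
```

```text
21.7 [465.2 186.8 269.2] yaw 174.09 tilt [ 0.03 -0.02] F [-0.4  0.  -0.2] w 0.996 q6 27.8
from [465.2 186.8 269.2] 174.09 to [465.3 187.8 200.2] 174.09 n 3
[[1.0, 0, 0, 23, 0], [1.0, 0, 1, 23, 0], [1.0, 0, 0, 23, 0]]
```

View pics/dt13.png

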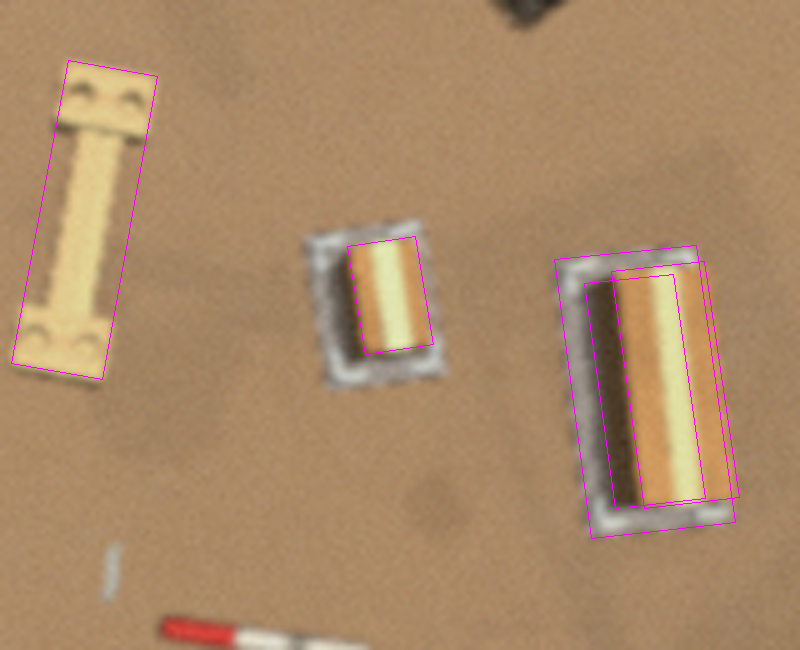

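View pics/ds13.png

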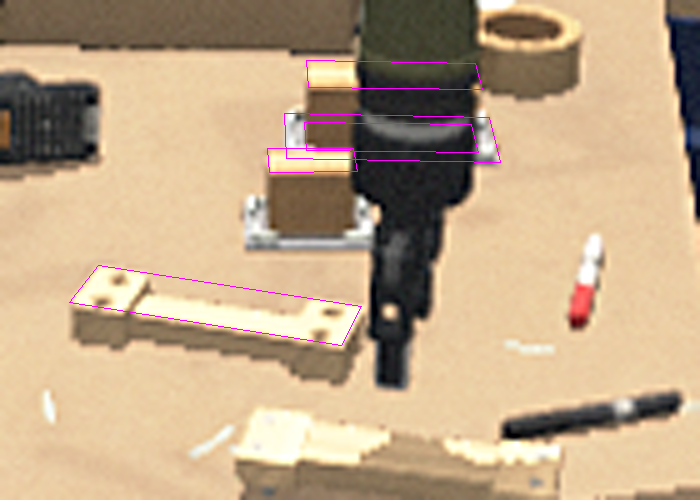

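Request:
play_rows --pt "1.0 0 0 20 0" --pt "1.0 0 0 25 0" --pt "1.0 0 1 20 0" --pt "1.0 0 0 10 0" --pt "1.0 0 0 5 0"

```text
clock: 22.22
position: [0.4647, 0.1854, 0.1872]
orientation: [[-0.994, 0.107, -0.003], [0.107, 0.994, -0.002], [0.003, -0.002, -1.0]]
force: [0.0, -0.2, -0.9]
width: 0.998
```

Request:
play_rows --pt "1.0 0 0 4 0" --pt "1.0 0 0 3 0" --pt "1.0 0 0 0 0" --pt "1.0 0 0 0 0"

```text
clock: 22.55
position: [0.4659, 0.187, 0.1823]
orientation: [[-0.994, 0.106, 0.001], [0.106, 0.994, 0.0], [-0.001, 0.0, -1.0]]
force: [-0.6, -0.4, 0.8]
width: 0.996
```

```bash
python3 plan.py
```

```text
22.55 [465.9 187.  182.3] yaw 173.94 tilt [0.06 0.02] F [-0.6 -0.4  0.8] w 0.996 q6 27.9
```

Request:
play_rows --pt "-1.0 0 0 1 0" --pt "-1.0 0 0 0 0" --pt "-1.0 0 0 0 0" --pt "-1.0 0 0 0 0" --pt "-1.0 0 0 0 0" --force 60

```text
clock: 22.97
position: [0.4657, 0.1873, 0.1813]
orientation: [[-0.994, 0.105, 0.001], [0.105, 0.994, 0.0], [-0.001, 0.0, -1.0]]
force: [-0.5, -0.6, 4.5]
width: 0.504
```

Request:
play_rows --pt "-1.0 0 0 0 0" --pt "-1.0 0 0 0 0" --pt "-1.0 0 0 0 0"

```text
clock: 23.22
position: [0.4657, 0.1873, 0.1813]
orientation: [[-0.994, 0.105, 0.001], [0.105, 0.994, 0.0], [-0.001, 0.001, -1.0]]
force: [-1.3, 1.0, 4.8]
width: 0.502
```

Request:
play_rows --pt "-1.0 0 0 -10 0" --pt "-1.0 0 0 -20 0" --pt "-1.0 0 0 -25 0" --pt "-1.0 0 0 -20 0" --pt "-1.0 0 0 -5 0"

```text
clock: 23.63
position: [0.4663, 0.1875, 0.2631]
orientation: [[-0.994, 0.105, 0.004], [0.105, 0.994, 0.002], [-0.004, 0.002, -1.0]]
force: [0.8, 0.4, -2.4]
width: 0.504
```

```bash
python3 plan.py 609.7 0 255 170.4 -1 25
```

```text
23.63 [466.3 187.5 263.1] yaw 173.97 tilt [0.22 0.09] F [ 0.8  0.4 -2.4] w 0.504 q6 27.9
from [466.3 187.5 263.1] 173.97 to [ 6.099e+02 -1.000e-01  2.551e+02] 169.97 n 11
[[-1.0, -7, -7, 0, 0], [-1.0, -14, -15, 1, 0], [-1.0, -17, -18, 1, 1], [-1.0, -18, -18, 1, 0], [-1.0, -17, -18, 1, 1]]
[[-1.0, -18, -18, 0, 0], [-1.0, -18, -17, 1, 0], [-1.0, -18, -18, 1, 1], [-1.0, -18, -17, 1, 0], [-1.0, -15, -14, 1, 0]]
[[-1.0, -7, -7, 0, 1]]
```

Request:
play_rows --pt "-1.0 -7 -7 0 0" --pt "-1.0 -14 -15 1 0" --pt "-1.0 -17 -18 1 1" --pt "-1.0 -18 -18 1 0" --pt "-1.0 -17 -18 1 1"

```text
clock: 24.05
position: [0.5295, 0.1018, 0.2546]
orientation: [[-0.99, 0.14, -0.003], [0.14, 0.99, -0.001], [0.003, -0.001, -1.0]]
force: [0.3, 0.3, -2.4]
width: 0.505
```

Request:
play_rows --pt "-1.0 -18 -18 0 0" --pt "-1.0 -18 -17 1 0" --pt "-1.0 -18 -18 1 1" --pt "-1.0 -18 -17 1 0" --pt "-1.0 -15 -14 1 0"

```text
clock: 24.47
position: [0.6035, 0.0052, 0.2501]
orientation: [[-0.987, 0.158, -0.003], [0.158, 0.987, -0.001], [0.003, -0.001, -1.0]]
force: [0.7, 0.5, -2.1]
width: 0.506
```

Request:
play_rows --pt "-1.0 -7 -7 0 1" --pt "-1.0 0 0 0 0" --pt "-1.0 0 0 0 0"

```text
clock: 24.72
position: [0.6082, -0.0008, 0.2512]
orientation: [[-0.985, 0.175, -0.003], [0.175, 0.985, 0.001], [0.003, 0.0, -1.0]]
force: [0.4, 0.5, -2.0]
width: 0.505
```

```bash
python3 plan.py 609.7 0 225 170.4 -1 25
python3 - <<'E'
from h import *
import pickle
d=grab("top");e=grab("side")
pickle.dump((d,e),open("f6.pkl","wb"))
s=ctrl.sense();p=s["position"]*1000;c=(p[0],p[1])
R=s["orientation"];yaw=np.degrees(np.arctan2(-R[1,0],-R[0,0]))
z=p[2]-156.3
B=[(c,yaw,204,60,z+11),((609.7,0),-9.6,204,60,30)]
draw(e,"ds14",B,200,130,320,240,6)
draw(d,"dt14",B,220,120,300,220,6)
E
```

```text
24.72 [608.2  -0.8 251.2] yaw 169.91 tilt [-0.18  0.04] F [ 0.4  0.5 -2. ] w 0.505 q6 10.0
from [608.2  -0.8 251.2] 169.91 to [609.4  -0.  225.2] 169.91 n 2
[[-1.0, -1, 1, 13, 0], [-1.0, 0, 0, 13, 0]]
```

View pics/ds14.png

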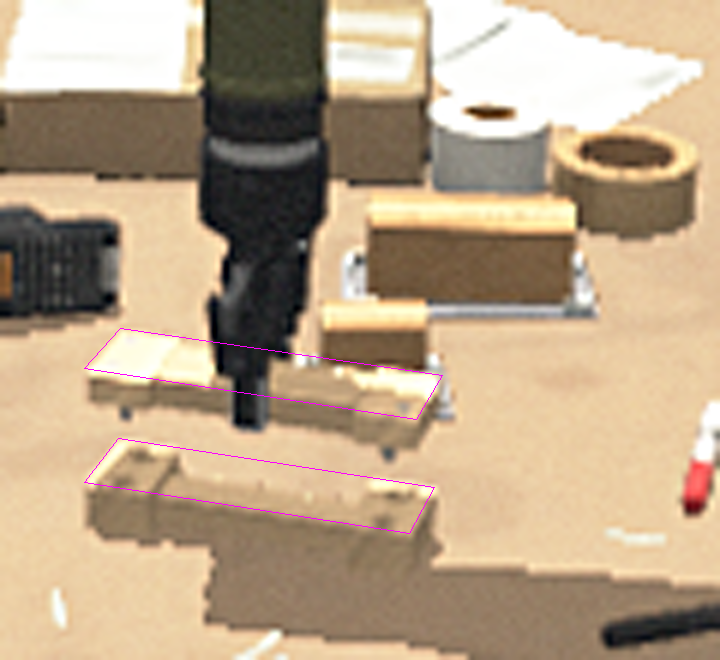

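View pics/dt14.png

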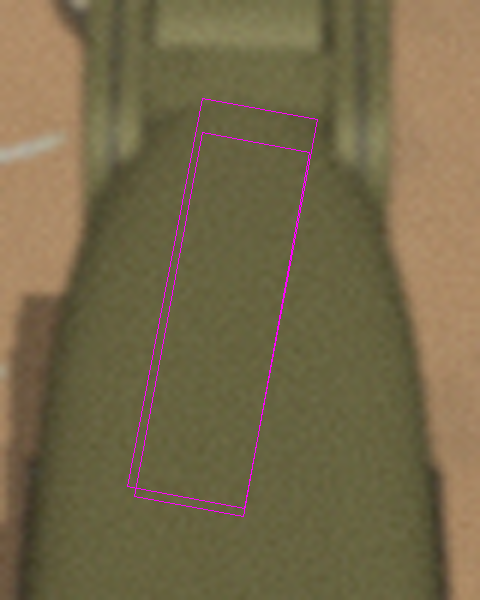

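Request:
play_rows --pt "-1.0 0 0 10 -0.5" --pt "-1.0 0 0 15 0" --pt "-1.0 0 0 7 0" --pt "-1.0 0 0 0 0" --pt "-1.0 0 0 0 0"

```text
clock: 25.23
position: [0.6082, 0.0001, 0.22]
orientation: [[-0.986, 0.165, -0.002], [0.165, 0.986, 0.0], [0.002, -0.0, -1.0]]
force: [0.2, -0.2, -1.9]
width: 0.505
```

```bash
python3 plan.py 609.7 0 215 170.4 -1 25
python3 - <<'E'
from h import *
import pickle
e=grab("side");pickle.dump(e,open("f7.pkl","wb"))
s=ctrl.sense();p=s["position"]*1000;c=(p[0],p[1])
R=s["orientation"];yaw=np.degrees(np.arctan2(-R[1,0],-R[0,0]))
z=p[2]-156.3
draw(e,"ds15",[(c,yaw,204,60,z+11),((609.7,0),-9.6,204,60,30)],205,180,285,230,10)
draw(e,"ds15b",[(c,yaw,204,60,-1000)],205,180,285,230,10)
E
```

```text
25.23 [6.082e+02 1.000e-01 2.200e+02] yaw 170.53 tilt [-0.11  0.  ] F [ 0.2 -0.2 -1.9] w 0.505 q6 9.5
from [6.082e+02 1.000e-01 2.200e+02] 170.53 to [ 6.092e+02 -1.000e-01  2.150e+02] 170.53 n 1
[[-1.0, -1, 0, 5, 0]]
```

View pics/ds15.png

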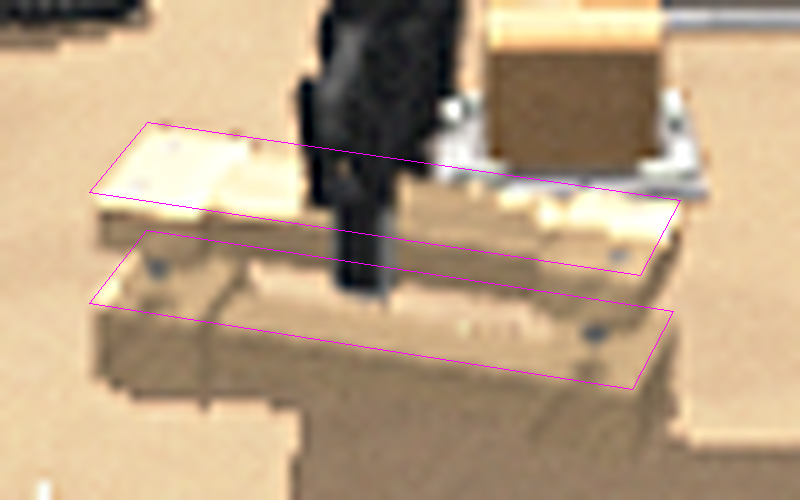

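View pics/ds15b.png

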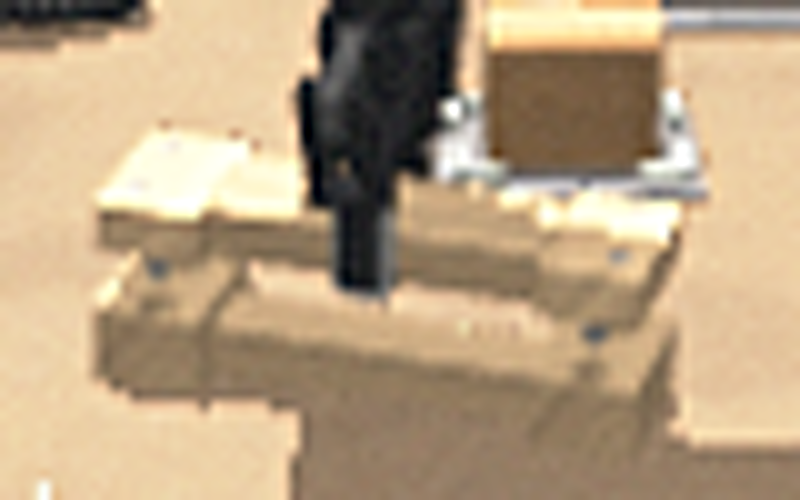

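Request:
play_rows --pt "-1.0 -1 0 4 0" --pt "-1.0 0 0 3 0" --pt "-1.0 0 0 2 0" --pt "-1.0 0 0 2 0" --pt "-1.0 0 0 0 0"

```text
clock: 25.7
position: [0.6097, -0.0007, 0.2093]
orientation: [[-0.986, 0.166, -0.001], [0.166, 0.986, -0.0], [0.001, -0.0, -1.0]]
force: [0.6, -0.0, -2.3]
width: 0.503
```

```bash
python3 plan.py
```

```text
25.7 [609.7  -0.7 209.3] yaw 170.47 tilt [-0.04 -0.  ] F [ 0.6 -0.  -2.3] w 0.503 q6 9.5
```

Request:
play_rows --pt "-1.0 0 0 2 0" --pt "-1.0 0 0 2 0" --pt "-1.0 0 0 0 0"

```text
clock: 25.95
position: [0.6098, -0.0007, 0.2053]
orientation: [[-0.986, 0.166, -0.001], [0.166, 0.986, -0.0], [0.001, -0.0, -1.0]]
force: [-0.8, -0.4, -2.0]
width: 0.502
```

Request:
play_rows --pt "-1.0 0 0 2 0" --pt "-1.0 0 0 2 0" --pt "-1.0 0 0 0 0"

```text
clock: 26.2
position: [0.6097, -0.0007, 0.2012]
orientation: [[-0.986, 0.166, -0.001], [0.166, 0.986, 0.0], [0.001, -0.0, -1.0]]
force: [0.1, 0.3, -2.3]
width: 0.505
```

Request:
play_rows --pt "-1.0 0 0 2 0" --pt "-1.0 0 0 1 0" --pt "-1.0 0 0 1 0" --pt "-1.0 0 0 0 0" --pt "-1.0 0 0 0 0"

```text
clock: 26.62
position: [0.6099, -0.0007, 0.1977]
orientation: [[-0.986, 0.166, -0.0], [0.166, 0.986, -0.0], [0.0, -0.0, -1.0]]
force: [-0.5, -0.4, -2.0]
width: 0.503
```

Request:
play_rows --pt "-1.0 0 0 1 0" --pt "-1.0 0 0 0 0"

```text
clock: 26.78
position: [0.61, -0.0007, 0.1973]
orientation: [[-0.986, 0.166, 0.0], [0.166, 0.986, 0.0], [-0.0, 0.0, -1.0]]
force: [-1.7, 0.6, 2.5]
width: 0.503
```

Contact at 197.3, as predicted for flush. Release.

Request:
play_rows --pt "-1.0 0 0 1 0" --pt "1.0 0 0 0 0" --pt "1.0 0 0 -1 0" --pt "1.0 0 0 0 0" --pt "1.0 0 0 0 0"

```text
clock: 27.2
position: [0.6101, -0.0007, 0.1968]
orientation: [[-0.986, 0.166, 0.0], [0.166, 0.986, -0.0], [-0.0, 0.0, -1.0]]
force: [0.2, -0.9, -0.0]
width: 0.993
```

Request:
play_rows --pt "1.0 0 0 0 0" --pt "1.0 0 0 -10 0" --pt "1.0 0 0 -25 0" --pt "1.0 0 0 -30 0" --pt "1.0 0 0 -35 0"

```text
clock: 27.62
position: [0.6091, -0.0007, 0.2968]
orientation: [[-0.986, 0.166, -0.003], [0.166, 0.986, 0.0], [0.003, -0.001, -1.0]]
force: [-0.1, 0.1, -0.8]
width: 0.998
```

Request:
play_rows --pt "1.0 0 -10 -25 0" --pt "1.0 10 -25 -20 0" --pt "1.0 20 -35 0 0" --pt "1.0 20 -35 0 0" --pt "1.0 20 -35 0 0"

```text
clock: 28.03
position: [0.5169, -0.128, 0.3431]
orientation: [[-0.986, 0.164, 0.002], [0.164, 0.986, -0.001], [-0.002, -0.0, -1.0]]
force: [-0.2, -0.0, 0.1]
width: 1.0
```

Request:
play_rows --pt "1.0 20 -35 0 0" --pt "1.0 20 -35 0 0" --pt "1.0 20 -25 0 0" --pt "1.0 10 -10 0 0" --pt "1.0 0 0 0 0"

```text
clock: 28.45
position: [0.4287, -0.2206, 0.3424]
orientation: [[-0.985, 0.17, -0.001], [0.17, 0.985, -0.0], [0.001, -0.001, -1.0]]
force: [0.3, -0.4, 0.9]
width: 1.0
```

```bash
python3 plan.py
python3 - <<'E'
from h import *
d=grab("top");e=grab("side")
B=[((610,-.7),-9.5,204,60,52),((456.5,394.5),-1.7,146,88,4),((456.8,394.5),-2,110,52,62),((558.6,-194.2),9,106,80,4),((504,-372.5),6.7,186,96,4)]
draw(e,"ds16",[],200,160,320,310,5)
draw(e,"ds16z",B[:1],205,180,285,230,10)
draw(d,"dt16",B,110,120,390,250,2.8) if 0 else draw(d,"dt16",B,110,120,310,250,4)
E
```

```text
28.45 [ 428.7 -220.6  342.4] yaw 170.22 tilt [-0.06 -0.03] F [ 0.3 -0.4  0.9] w 1.0 q6 -17.4
```

View pics/ds16z.png

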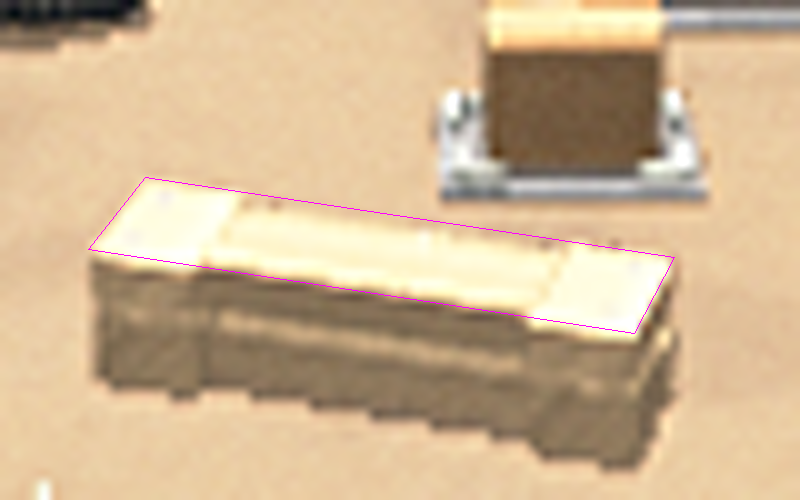

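View pics/ds16.png

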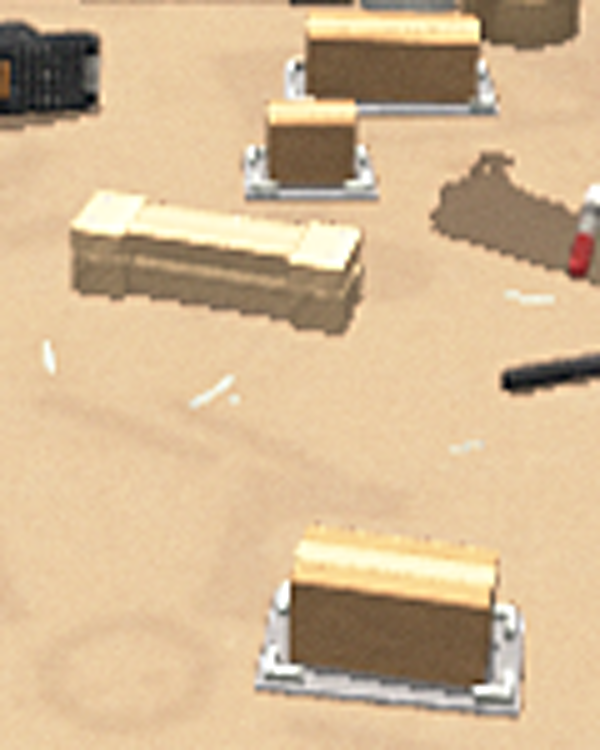

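View pics/dt16.png

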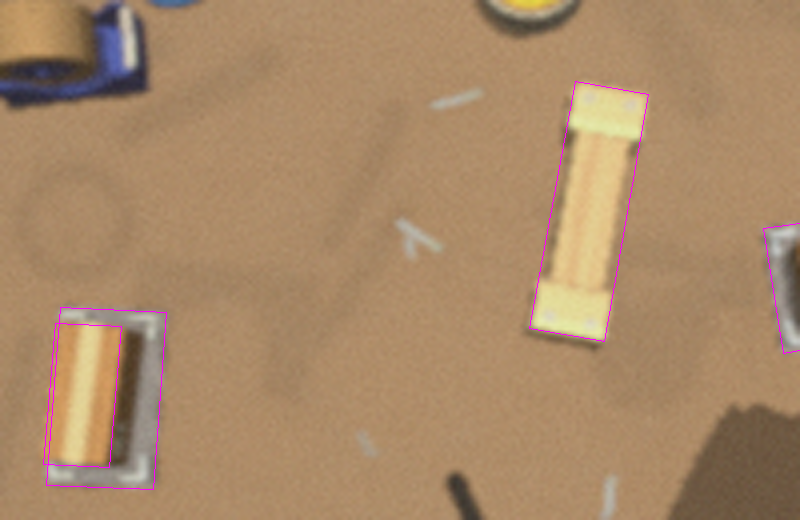

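```bash
python3 -c "
from plant import ctrl
print(ctrl.close_job())"
```

```text
the job is handed in; nothing more can be done
None
```

I unstacked the three cartons top down (small, medium, large) onto their own plates, set the empty carrier on the base board, and handed the job in at about 28.5 s of the 109 s allowed.

- **Cartons:** the last camera views show all three standing upright and flat, between their corner stops. Each touched down at the height expected for flat contact, with about 15 N or less on the tool.
- **Carrier:** its pins went down with no side load. It met the base at the height calculated for flush seating, and its top edge lies where a flush carrier's should in both views.
- **Clearance:** the gripper was open and well clear of everything, and nothing else on the bench was moved.
- **Disagreements:** the top and side views differed by a few millimetres when judging the stack's y position at the start, and this did not affect any grasp. While the carrier hovered over the base the arm hid the top view, so I checked that alignment from the side camera and the force readings only.

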